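Load the bone-tile imaging stand and set its focus dial

ROBOT

A 6-joint arm with a two-finger parallel gripper is mounted at the origin on the work surface. World frame = base frame: x ahead of the robot, y to its left, z up, the work surface at z = 0. Lengths are in m, angles in rad, forces in N, time in s.
With the tool pointing down it reaches from about 0.35 to 0.875 m from the base axis. Payload 4.2 kg.
Tool frame: the origin (TCP) lies at the very end of the fingers, on their centre line; the grasp point (between the pads) lies behind it (manip.hold_point_z is the z of the grasp point in the tool frame, in m); z points along the fingers, y is the line along which they close (so a half turn about z gives the same grasp; the last joint's range is limited). The gripper opens to 85 mm and grips with 20 to 120 N. Pads are 22 mm wide; open, the fingers measure 114 mm over their backs; the gripper's body (76 mm by 85 mm) begins 54 mm behind the grasp point. The pads swing forward as they close: fully open they stand 13 mm farther back than shut.
Start: joints at [1.491, 0.385, 0.008, 0, -1.194, -0.259], TCP at [0.208, 0.589, 0.231] pointing down, gripper open.
Joint ranges: [-3.14, 3.14], [-1.21, 2.06], [-1.07, 1.41], [-3.16, 2.05], [-2.99, -0.16], [-3.1, 3.1]. Speed limits (rad/s): [2.79, 2.79, 3.14, 3.14, 3.14, 3.14].

INTERFACE

Orientations are given as a 3x3 rotation matrix whose columns are the frame's x, y, z axes.
In Python, from bench import manip gives the robot as it stands.
- The arm moves only by the tool drive_tool, never from a script. Its argument "plan" is a list of rows, each a list of 3 entries, a list of its own where there are three numbers: the shift along the tool's x, y, z in cm, then the turn, a rotation vector about the tool's x, y, z in rad, then the finger opening in cm, from 0 to 8.54. In form: [[[dx, dy, dz], [wx, wy, wz], gripper], ...]. A call has exactly 5 rows; each row shifts and turns the commanded pose from where the row before left it, along the tool's axes as they then stand; what a row does not reach is not made up. A row lasts 1/10 s, in which the tool goes at most 50 mm and 8.59 degrees, less where a joint would pass 70% of its speed; a pose out of reach is approached as far as the arm can. A call is refused whole if a number of a shift passes 5 or a number of a turn 0.15, either way. A call with a gripper value outside its range is refused whole. The fingers move at their own pace and stop on an object; the grip force is fixed at half the most. Time passes only in rows, so rows that do not move let the fingers close, or fill a call up. It gives the time, the measured TCP pose, the force, the opening and the grip force at its end, in the units of the state.
- manip.state(): the state, without advancing time (a new reading comes with each control period).
- manip.camera(name): name is "scene" or "top" or "wrist"; returns a dict with "img" (384x512x3 uint8, red, green, blue), "z_map" (384x512 float32, m along the optical axis (not along the pixel's ray), 0 where there is no reading), "vfov" (degrees; the focal length in pixels is half the picture's height over the tangent of half this angle, whatever the lens; pixels are square), "cx", "cy" (the principal point, pixels), "rvec" (rotation vector, rad) and "tvec" (3), from world to camera coordinates, as OpenCV has them. Camera axes: x right, y down, z forward; pixel columns grow to the right and rows downward; lengths in m; the calibration is good to about 2 mm. A picture is of the moment at which its call begins.
- manip.finish_job(): hands the job in; it is judged then, once.
The state is a dict: "time": time; "joint_pos": joint angles; "qd": joint speeds; "effort": joint torques, N m; "tool_pos": TCP position; "eef_rot": TCP orientation; "force": force on the tool from outside, world axes, zero at the start; "wrist_torque": the same for the moment, N m; "opening": finger opening in m; "grasp_force": force on a finger pad.
Only numpy, scipy, OpenCV 4.12 (cv2) and the standard library are available. Lean on these libraries where they do the work, as an engineer would, in place of code of your own. Each camera call takes 0.05 s, during which the arm holds its last target. There are 200 camera calls.

TASK

Free the red clamp knob on the imaging stand, pull the tray all the way out, lay every bone tile from the black strip flat in the tray, bone side up, then push the tray fully home under the head and lock the clamp again. After that turn the focus dial anticlockwise to its stop and then exactly three clicks back, and leave it there. Leave the other models on the shelf where they stand.

Things in the scene. Friction and masses are not known exactly. Their poses are not given: they have to be found in the camera images.
- tile_femur_mid (a point): femur bone tile, present in some runs only: a plate of blue plastic on steel, 80 x 44 x 8 mm, with an ivory half-relief bone standing on its middle: a ridge 56 mm long, 16 mm wide and 20 mm high, good to pinch across its sides from above (the whole tile is 28 mm high, 0.06 to 0.13 kg). The point is the centre of the ridge, 18 mm above the tile's underside and 10 mm below the ridge's top; x runs along plate and ridge, y across, z up when it lies face up.
- tile_phalanx_mid (a point): phalanx bone tile, present in some runs only: a plate of green plastic on steel, 80 x 44 x 8 mm, with an ivory half-relief bone standing on its middle: a ridge 56 mm long, 16 mm wide and 20 mm high, good to pinch across its sides from above (the whole tile is 28 mm high, 0.06 to 0.13 kg). The point is the centre of the ridge, 18 mm above the tile's underside and 10 mm below the ridge's top; x runs along plate and ridge, y across, z up when it lies face up.
- tile_ulna_mid (a point): ulna bone tile, present in some runs only: a plate of orange plastic on steel, 80 x 44 x 8 mm, with an ivory half-relief bone standing on its middle: a ridge 56 mm long, 16 mm wide and 20 mm high, good to pinch across its sides from above (the whole tile is 28 mm high, 0.06 to 0.13 kg). The point is the centre of the ridge, 18 mm above the tile's underside and 10 mm below the ridge's top; x runs along plate and ridge, y across, z up when it lies face up.
- tile_metatarsal_mid (a point): metatarsal bone tile, present in some runs only: a plate of grey plastic on steel, 80 x 44 x 8 mm, with an ivory half-relief bone standing on its middle: a ridge 56 mm long, 16 mm wide and 20 mm high, good to pinch across its sides from above (the whole tile is 28 mm high, 0.06 to 0.13 kg). The point is the centre of the ridge, 18 mm above the tile's underside and 10 mm below the ridge's top; x runs along plate and ridge, y across, z up when it lies face up.
- tray_in (a point): centre of the aluminium tray's floor (floor 23 mm above the shelf); moves with the tray. Inside, the tray measures 102 mm (x) by 234 mm (y); its rim stands 12 mm above the floor; thin black lines part it into four bays, each 58 mm in y, centred at y = -87, -29, +29 and +87 mm, one for each tile, tile lengthwise along x. x runs across the tray, y along its sliding direction, away from the imaging head, z up.
- tray_handle (a point): black upright tab at the tray's outer end, the handle by which it is slid: 60 mm in x, 14 mm in y, top 70 mm above the shelf, pinched across y from above. The point lies on its middle line, 17 mm below its top; same axes as the tray.
- tray (a joint): how far the tray is drawn out, m: 0 = fully home against the stop at the imaging head, 0.12 = fully out (end stop). It slides along the tray's +y with about 2 N of friction. The head (120 mm wide, 105 mm high) has a lens snout that reaches 60 mm over the home tray's first bay, its underside 78 mm above the shelf; with the tray fully out no bay lies under it.
- clamp_grip (a point): red clamp knob with upright axis on a bracket beside the tray, on the side away from the robot: a bar 50 mm long (x), 14 mm wide (y), its top 83 mm above the shelf, over a 48 mm disc whose top is 55 mm above the shelf; it is pinched across the bar. The point is on the axis, in the bar's middle, 13 mm below its top; x runs along the bar and turns with it, z up.
- clamp (a joint): clamp knob angle, rad: 0 = locked (its stop clockwise, seen from above), grows anticlockwise to its stop at 1.45. Above 1.0 the tray is free; near 0 a bolt under the knob blocks the tray from leaving home (it holds the tray within about 2 mm; turned in while the tray is out, it bars the way home instead). Stays where it is left, about 0.06 N m.
- dial_grip (a point): black focus dial with upright axis on top of the white imaging head: a bar 52 mm long (x), 14 mm wide (y), its top 142 mm above the shelf, over a 56 mm disc whose top is 114 mm above the shelf; pinched across the bar. The point is on the axis, in the bar's middle, 13 mm below its top; x runs along the bar and turns with it, z up. The white line marks the end of the bar at -x; it points at the red mark at the stop, and each black mark round it is one click.
- dial (a joint): focus dial angle, rad, growing clockwise seen from above: 0 = its anticlockwise stop, then a click every 0.4 rad (three clicks = 1.2 rad), far stop at 2.8. A sprung ball holds it in the clicks; it snaps into the nearest one when let go, takes up to about 0.1 N m to turn, and rests in a click at the stop too.
- strip: black magnetic strip fixed to the shelf between robot and stand, 50 x 500 x 3 mm, where the tiles lie; origin at the middle of its underside, y along it. It holds the tiles no more than friction does.
- humerus: white resin humerus, 290 mm long, lying beyond the stand; bystander. Origin on the shelf under its middle.
- oesophagus: ribbed pink plastic oesophagus standing on a 64 mm round foot, 150 mm high; bystander. Origin under its foot.
- fat_cell: yellow plastic fat cell model, a 76 mm ball on a 70 mm square foot; bystander. Origin under its foot.
- blood_cell: red blood cell disc in a clear acrylic block 80 x 12 x 80 mm (the disc, 64 mm across, stands 3 mm proud of both faces) on a black foot 90 x 30 mm; bystander. Origin under its foot.
Not all that is in view belongs to the job. Leave any brown or turquoise look-alike of the part that bears tile_metatarsal_mid alone.

How it is judged:
By the outcome, as a careful person would: the job done as asked, in the order asked, and still so for the second after the job is handed in, with the robot touching nothing.
Of tile_femur, tile_phalanx, tile_ulna, tile_metatarsal only 2 to 4 are there at a start; the rules pass over those that are not, and their reading is None.
At some moment in a run one of tile_femur, tile_phalanx, tile_ulna, tile_metatarsal may be knocked a few centimetres aside while the robot is not near it.
Once in a run the grip may slacken for a moment while it holds something.
It also fails if it takes over 210 s, if anything falls off the work surface, if the arm or the gripper's body presses on something with over 40 N, if the wrist force passes 120 N, or if a joint passes its speed limit or range.

## Working session

There is one attempt and no reset: what is moved stays moved. The work goes in short steps, Python scripts to look and compute and a tool call to move; the robot and the scene stay as the last step left them, time stands still between calls to the robot, and variables do not carry over. Pictures are saved under pics/ and viewed, at most 14 in all, crops included, and the job is handed in when it is done.

Besides the shell and the picture viewer there is one more tool, called after ">>>" as name(argument=value, ...) on one line, values as JSON. drive_tool: Moves the arm, as the interface text tells. Its arguments: {"type":"object","properties":{"plan":{"type":"array","items":{"type":"array"}}},"required":["plan"]}

```bash
mkdir -p pics; ls; cat > h.py <<'E'
import numpy as np, cv2
from bench import manip
def cam(n):
    c=manip.camera(n); R=cv2.Rodrigues(np.array(c["rvec"],float))[0]
    c["R"]=R; c["t"]=np.array(c["tvec"],float).ravel(); c["f"]=c["img"].shape[0]/2/np.tan(np.radians(c["vfov"])/2)
    return c
def save(c,name): cv2.imwrite("pics/"+name,cv2.cvtColor(c["img"],cv2.COLOR_RGB2BGR))
def ray(c,u,v,z):
    d=c["R"].T@np.array([(u-c["cx"])/c["f"],(v-c["cy"])/c["f"],1]); o=-c["R"].T@c["t"]
    return o+d*(z-o[2])/d[2]
def cloud(c):
    h,w=c["z_map"].shape; v,u=np.mgrid[:h,:w]; Z=c["z_map"]
    P=np.stack([(u-c["cx"])/c["f"]*Z,(v-c["cy"])/c["f"]*Z,Z],-1)
    return (P-c["t"])@c["R"]
E
python3 - <<'E'
from h import *
print(manip.hold_point_z); s=manip.state(); print(s)
a=cam("top"); b=cam("scene")
for c in (a,b): print(c["f"],c["cx"],c["cy"],-c["R"].T@c["t"],c["R"])
im=np.hstack([a["img"],b["img"]]); save(a,"top0.png"); save(b,"scene0.png")
E
```

```text
pics
-0.0187
{'time': 0.0, 'joint_pos': array([ 1.49056817e+00,  3.85570860e-01,  6.63302463e-03, -4.99846031e-04,
       -1.19404667e+00, -2.58623241e-01]), 'qd': array([-9.60616223e-04, -1.00217515e-03, -1.38315451e-03,  2.08689539e-04,
        9.56649249e-04,  1.31908696e-05]), 'effort': array([ 4.06829940e-04, -3.92294955e+01,  1.88401258e+01,  4.18608114e+00,
       -4.53083689e-03, -4.25014434e-06]), 'tool_pos': array([0.20752568, 0.58891066, 0.23021567]), 'eef_rot': array([[ 9.43075812e-01, -3.32577217e-01, -6.38656427e-04],
       [-3.32577812e-01, -9.43073382e-01, -2.14384993e-03],
       [ 1.10695767e-04,  2.23421597e-03, -9.99997498e-01]]), 'force': array([-0.35490928, -0.27700559,  0.64539343]), 'wrist_torque': array([ 0.02355052,  0.00415903, -0.04568087]), 'grasp_force': 0.0, 'opening': 0.08557611681249006}
474.01609422880017 256.0167771862565 188.53085705263095 [0.29882148 0.00757704 1.72661449] [[ 0.01204643 -0.99990446 -0.00677968]
 [-0.98607737 -0.01075473 -0.16593903]
 [ 0.16585026  0.00868426 -0.98611271]]
349.57044212278436 251.314386615369 192.98532044852413 [1.10887788 0.6912948  0.79834745] [[-0.77495128  0.63167048 -0.02104539]
 [ 0.4070724   0.47338224 -0.78115384]
 [-0.48346931 -0.61392316 -0.6239838 ]]
```

View pics/top0.png

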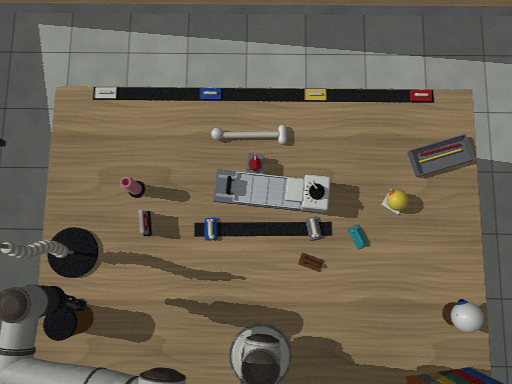

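View pics/scene0.png

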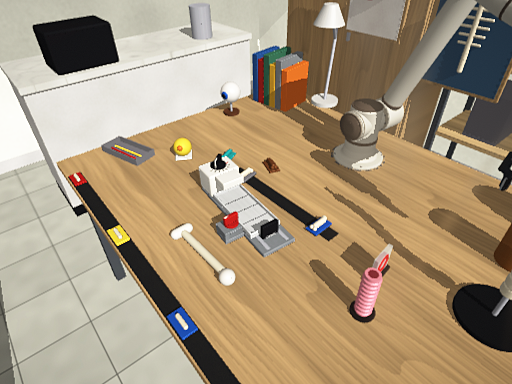

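The top view shows the stand at about (270,190), with the handle at left (227,183), the red knob at (255,163) and the dial at (317,190). The strip is at row 229, with a blue tile at (211,229) and a grey tile at (314,229). The turquoise (358,236) and brown (311,262) look-alikes are off the strip.

```bash
python3 - <<'E'
from h import *
a=cam("top"); P=cloud(a)
cv2.imwrite("pics/top1.png",cv2.cvtColor(cv2.resize(a["img"][145:275,190:375],None,fx=4,fy=4,interpolation=cv2.INTER_CUBIC),cv2.COLOR_RGB2BGR))
hsv=cv2.cvtColor(a["img"],cv2.COLOR_RGB2HSV)
def rep(n,m,z=None):
    v,u=np.nonzero(m); p=P[m]; 
    r=cv2.minAreaRect(np.array([ray(a,x,y,z)[:2] for x,y in zip(u,v)],np.float32)) if z else None
    print(n,m.sum(),np.median(p,0).round(3),r)
roi=np.zeros(hsv.shape[:2],bool); roi[145:275,190:375]=1
H,S,V=cv2.split(hsv)
rep("red",roi&((H<6)|(H>172))&(S>170)&(V>80)&(np.arange(512)<270),.075)
rep("blue",roi&(H>100)&(H<125)&(S>120),.008)
z=P[...,2]; x=P[...,0]; y=P[...,1]
def box(n,u0,u1,v0,v1,z0,z1,zz):
    m=np.zeros_like(roi); m[v0:v1,u0:u1]=1; rep(n,m&(z>z0)&(z<z1),zz)
box("ridgeB",195,230,215,245,.016,.05,.03)
box("ridgeG",298,330,215,245,.016,.05,.03)
box("plateG",298,330,212,245,.006,.05,.015)
box("handle",215,245,165,205,.055,.09,.07)
box("dialbar",300,335,172,212,.128,.16,.142)
box("head",285,335,170,215,.095,.125,.105)
box("knobbar",240,270,150,176,.07,.1,.083)
m=roi&(V<50)&(z<.01); m[:215]=0; m[245:]=0
rep("strip",m,.003)
E
```

```text
red 82 [0.669 0.034 0.061] ((0.6685864925384521, 0.02939859963953495), (0.04392935335636139, 0.03999464213848114), 26.846336364746094)
blue 202 [0.441 0.176 0.009] ((0.5162607431411743, 0.009470999240875244), (0.2240435928106308, 0.4679180383682251), 1.0593883991241455)
ridgeB 102 [0.437 0.183 0.027] ((0.43810373544692993, 0.1823744922876358), (0.07707812637090683, 0.03753826394677162), 5.275223255157471)
ridgeG 115 [ 0.44  -0.187  0.027] ((0.4432562291622162, -0.18428145349025726), (0.07330629229545593, 0.03560424596071243), 16.624034881591797)
plateG 315 [ 0.445 -0.187  0.012] ((0.4448819160461426, -0.1869383305311203), (0.1154635101556778, 0.11208832263946533), 0.6444085240364075)
handle 69 [0.593 0.119 0.069] ((0.5928999781608582, 0.11969245225191116), (0.014837030321359634, 0.058683913201093674), 85.56812286376953)
dialbar 70 [ 0.563 -0.188  0.14 ] ((0.5632135272026062, -0.187347412109375), (0.05059629678726196, 0.017177265137434006), 40.17057418823242)
head 1162 [ 0.565 -0.165  0.104] ((0.5656307935714722, -0.1576036512851715), (0.14864662289619446, 0.11963249742984772), 84.33309936523438)
knobbar 49 [0.668 0.027 0.081] ((0.6689271926879883, 0.02856498956680298), (0.047234613448381424, 0.010649781674146652), 0.6905784010887146)
strip 1461 [ 0.441 -0.008  0.002] ((0.44133448600769043, -0.002409815788269043), (0.050875578075647354, 0.49750590324401855), 1.1834132671356201)
```

View pics/top1.png

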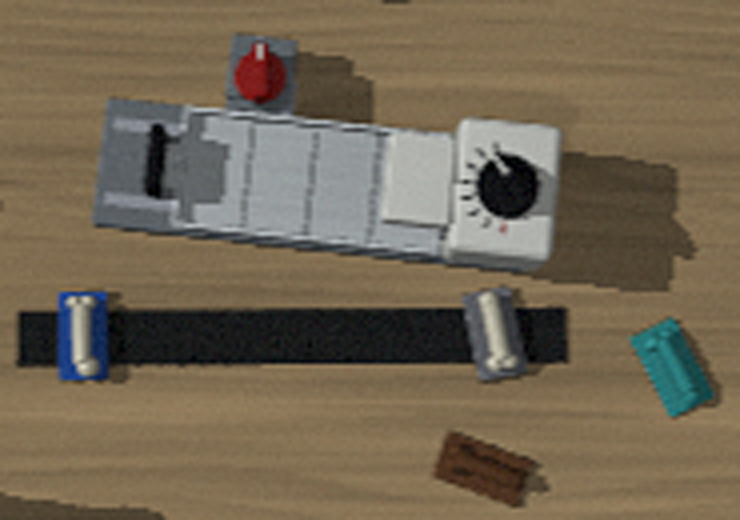

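The zoom shows the clamp bar pointing straight ahead along world x (crop 260,75). The dial's white line points up-left at crop (500,160), with the red mark at (503,228), so it reads about 6 clicks. The bay lines are at crop columns 247, 312 and 376. Only the femur and metatarsal tiles are on the strip.

```bash
cat >> h.py <<'E'
from scipy.spatial.transform import Rotation as Ro
def go(tgt,phi,n=5):
    "print the way to a pose, tool down with tool x at yaw phi, split in n rows (cm, rad)"
    s=manip.state(); R=s["eef_rot"]; p=s["tool_pos"]
    c,q=np.cos(phi),np.sin(phi); T=np.array([[c,q,0],[q,-c,0],[0,0,-1]])
    w=Ro.from_matrix(R.T@T).as_rotvec(); st=Ro.from_rotvec(w/n).as_matrix(); d=(np.array(tgt)-p)/n
    print("now",p.round(4),"yaw",np.arctan2(R[1,0],R[0,0]).round(3),"F",s["force"].round(1),"op",round(s["opening"],4),"t",round(s["time"],1))
    print("turn/row",(w/n).round(3))
    for i in range(n): print(" ",(R.T@d*100).round(2)); R=R@st
E
python3 -c "
from h import *
go([.665,.029,.16],0,14)"
```

```text
now [0.2076 0.5891 0.2305] yaw -0.339 F [ 0.1 -0.2 -0.1] op 0.0858 t 0.1
turn/row [ 0.     0.    -0.024]
  [4.41 2.69 0.51]
  [4.35 2.79 0.51]
  [4.28 2.9  0.51]
  [4.2  3.   0.51]
  [4.13 3.1  0.51]
  [4.05 3.2  0.51]
  [3.98 3.3  0.51]
  [3.9  3.39 0.51]
  [3.81 3.49 0.51]
  [3.73 3.58 0.51]
  [3.64 3.67 0.51]
  [3.55 3.75 0.5 ]
  [3.46 3.84 0.5 ]
  [3.36 3.92 0.5 ]
```

>>> drive_tool(plan=[[[4,2.5,0.4],[0,0,-0.024],5],[[4,2.6,0.4],[0,0,-0.024],5],[[4,2.7,0.4],[0,0,-0.024],5],[[3.9,2.8,0.4],[0,0,-0.024],5],[[3.8,2.9,0.4],[0,0,-0.024],5]])

```text
time: 0.65
tool_pos: [0.3585, 0.4018, 0.211]
eef_rot: [[0.976, -0.216, -0.0], [-0.216, -0.976, -0.0], [-0.0, 0.0, -1.0]]
force: [1.2, 0.2, -0.4]
opening: 0.05
grasp_force: 0.0
```

>>> drive_tool(plan=[[[3.8,3,0.4],[0,0,-0.024],5],[[3.7,3,0.4],[0,0,-0.024],5],[[3.6,3.2,0.4],[0,0,-0.024],5],[[3.6,3.2,0.4],[0,0,-0.024],5],[[3.5,3.3,0.4],[0,0,-0.024],5]])

```text
time: 1.15
tool_pos: [0.5114, 0.2161, 0.1911]
eef_rot: [[0.995, -0.097, -0.0], [-0.097, -0.995, -0.0], [-0.0, 0.0, -1.0]]
force: [0.9, 1.2, -0.1]
opening: 0.0501
grasp_force: 0.0
```

```bash
python3 -c "
from h import *
go([.665,.029,.16],0,5)"
```

```text
now [0.5114 0.2161 0.1911] yaw -0.098 F [ 0.9  1.2 -0.1] op 0.0501 t 1.1
turn/row [ 0.    0.   -0.02]
  [3.42 3.43 0.62]
  [3.35 3.49 0.62]
  [3.29 3.56 0.62]
  [3.22 3.62 0.62]
  [3.14 3.68 0.62]
```

>>> drive_tool(plan=[[[3.4,3.4,0.6],[0,0,-0.02],5],[[3.4,3.4,0.6],[0,0,-0.02],5],[[3.3,3.5,0.6],[0,0,-0.02],5],[[3.2,3.6,0.6],[0,0,-0.02],5],[[3.1,3.7,0.6],[0,0,-0.02],5]])

```text
time: 1.65
tool_pos: [0.6649, 0.0307, 0.1606]
eef_rot: [[1.0, 0.002, -0.001], [0.002, -1.0, -0.0], [-0.001, 0.0, -1.0]]
force: [-0.0, 1.0, -0.0]
opening: 0.05
grasp_force: 0.0
```

```bash
python3 -c "
from h import *
w=cam('wrist'); save(w,'w1.png'); print(-w['R'].T@w['t'],w['R'].round(2)[2])
P=cloud(w);z=P[...,2]
h=cv2.cvtColor(w['img'],cv2.COLOR_RGB2HSV);H,S,V=cv2.split(h)
m=((H<6)|(H>172))&(S>150)&(V>60)
print(m.sum(),P[m].mean(0))
b=m&(z>.077)&(z<.09);print(b.sum(),cv2.minAreaRect(P[b][:,:2].astype(np.float32)))
t=(z>.06)&(z<.076)&(V<70); print(t.sum(),cv2.minAreaRect(P[t][:,:2].astype(np.float32)) if t.sum()>5 else 0)
go([.669,.029,.06],0,5)"
```

```text
[0.74297909 0.02990647 0.30257461] [-0.31 -0.   -0.95]
3198 [0.67373911 0.02617657 0.06659788]
1276 ((0.6724366545677185, 0.026029225438833237), (0.04915234073996544, 0.013966459780931473), 0.28475046157836914)
994 ((0.6007416844367981, 0.11802281439304352), (0.013700740411877632, 0.04898221790790558), 84.1385726928711)
now [0.668  0.0251 0.1587] yaw -0.003 F [ 4.8 -1.   0.7] op 0.0501 t 1.7
turn/row [ 0.     0.    -0.001]
  [ 0.02 -0.08  1.97]
  [ 0.02 -0.08  1.97]
  [ 0.02 -0.08  1.97]
  [ 0.02 -0.08  1.97]
  [ 0.02 -0.08  1.97]
```

View pics/w1.png

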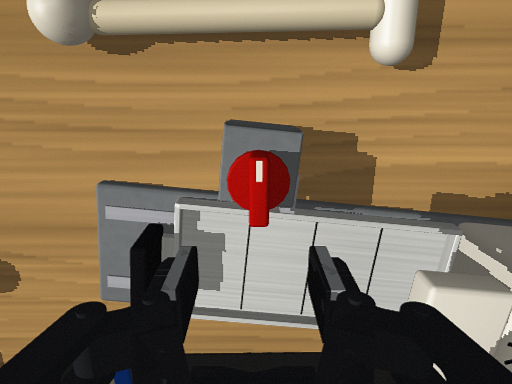

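The wrist view shows the red knob at (259,180), with its bar upright in the picture, i.e. along x. The fingers straddle it symmetrically.

>>> drive_tool(plan=[[[0.3,-0.2,2],[0,0,0],4],[[0,0,2],[0,0,0],4],[[0,0,2],[0,0,0],4],[[0,0,2],[0,0,0],4],[[0,0,1.7],[0,0,0],4]])

```text
time: 2.2
tool_pos: [0.6664, 0.0342, 0.0626]
eef_rot: [[1.0, 0.001, -0.002], [0.001, -1.0, -0.0], [-0.002, 0.0, -1.0]]
force: [0.1, 0.1, 0.7]
opening: 0.04
grasp_force: 0.0
```

>>> drive_tool(plan=[[[0,0,0],[0,0,0],0.8],[[0,0,0],[0,0,0],0.8],[[0,0,0],[0,0,0],0.8],[[0,0,0],[0,0,0],0.8],[[0,0,0],[0,0,0],0.8]])

```text
time: 2.7
tool_pos: [0.6643, 0.0276, 0.0617]
eef_rot: [[1.0, -0.002, -0.009], [-0.002, -1.0, -0.007], [-0.009, 0.007, -1.0]]
force: [2.8, -20.9, -11.3]
opening: 0.0124
grasp_force: 60.5
```

>>> drive_tool(plan=[[[0,0.5,0],[0,0,0],2.5],[[0.5,0.1,0],[0,0,0],2.5],[[0,0,0],[0,0,0],0.8],[[0,0,0],[0,0,0],0.8],[[0,0,0],[0,0,0],0.8]])

```text
time: 3.2
tool_pos: [0.6739, 0.0272, 0.066]
eef_rot: [[1.0, 0.002, 0.004], [0.002, -1.0, -0.002], [0.004, 0.002, -1.0]]
force: [2.6, -8.9, -0.7]
opening: 0.0123
grasp_force: 60.4
```

>>> drive_tool(plan=[[[0,0,0],[0,0,0],0.8],[[0,0,0],[0,0,0],0.8],[[0,0,0],[0,0,0],0.8],[[0,0,0],[0,0,0],0.8],[[0,0,0],[0,0,0],0.8]])

```text
time: 3.7
tool_pos: [0.6739, 0.0271, 0.0661]
eef_rot: [[1.0, 0.002, 0.004], [0.002, -1.0, -0.002], [0.004, 0.002, -1.0]]
force: [2.6, -7.6, -0.4]
opening: 0.0123
grasp_force: 60.4
```

>>> drive_tool(plan=[[[0,0,0],[0,0,-0.14],0.8],[[0,0,0],[0,0,-0.14],0.8],[[0,0,0],[0,0,-0.14],0.8],[[0,0,0],[0,0,-0.14],0.8],[[0,0,0],[0,0,-0.14],0.8]])

```text
time: 4.2
tool_pos: [0.6734, 0.0281, 0.0661]
eef_rot: [[0.76, 0.65, 0.003], [0.65, -0.76, -0.001], [0.002, 0.003, -1.0]]
force: [1.9, -4.4, 1.0]
opening: 0.0126
grasp_force: 60.6
```

>>> drive_tool(plan=[[[0,0,0],[0,0,-0.14],0.8],[[0,0,0],[0,0,-0.14],0.8],[[0,0,0],[0,0,-0.14],0.8],[[0,0,0],[0,0,-0.14],0.8],[[0,0,0],[0,0,-0.14],0.8]])

```text
time: 4.7
tool_pos: [0.6725, 0.0284, 0.0661]
eef_rot: [[0.164, 0.986, 0.001], [0.986, -0.164, -0.001], [-0.0, 0.001, -1.0]]
force: [1.1, -4.8, 3.8]
opening: 0.0124
grasp_force: 71.4
```

```bash
python3 -c "
from h import *
s=manip.state();print(s['wrist_torque'],s['joint_pos'].round(2));go([.67,.027,.16],1.4)"
```

```text
[-1.47319378  0.24972532 -1.63112039] [ 0.28  0.61 -0.06  0.   -0.9   2.69]
now [0.6725 0.0284 0.0661] yaw 1.406 F [ 1.1 -4.8  3.8] op 0.0124 t 4.7
turn/row [0.    0.    0.001]
  [-0.04 -0.04 -1.88]
  [-0.04 -0.04 -1.88]
  [-0.04 -0.04 -1.88]
  [-0.04 -0.04 -1.88]
  [-0.04 -0.04 -1.88]
```

>>> drive_tool(plan=[[[0,0,0],[0,0,0],4],[[0,0,0],[0,0,0],4],[[0,0,-2],[0,0,0],4],[[0,0,-3],[0,0,0],4],[[0,0,-3],[0,0,0],4]])

```text
time: 5.2
tool_pos: [0.6719, 0.0291, 0.1449]
eef_rot: [[0.17, 0.985, -0.001], [0.985, -0.17, -0.0], [-0.0, -0.001, -1.0]]
force: [0.3, -0.4, 0.9]
opening: 0.04
grasp_force: 0.0
```

```bash
python3 -c "
from h import *
go([.597,.119,.145],-.09,10)"
```

```text
now [0.6719 0.0291 0.1449] yaw 1.4 F [ 0.3 -0.4  0.9] op 0.04 t 5.2
turn/row [-0.     0.     0.149]
  [ 0.76 -0.89 -0.  ]
  [ 0.62 -0.99 -0.  ]
  [ 0.46 -1.07 -0.  ]
  [ 0.3  -1.13 -0.  ]
  [ 0.13 -1.16 -0.  ]
  [-0.05 -1.17 -0.  ]
  [-0.22 -1.15 -0.  ]
  [-0.39 -1.1  -0.  ]
  [-0.55 -1.03 -0.  ]
  [-0.7  -0.94 -0.  ]
```

>>> drive_tool(plan=[[[0.76,-0.89,0],[0,0,0.149],4],[[0.62,-1,0],[0,0,0.149],4],[[0.46,-1.07,0],[0,0,0.149],4],[[0.3,-1.13,0],[0,0,0.149],4],[[0.13,-1.16,0],[0,0,0.149],4]])

```text
time: 5.7
tool_pos: [0.6344, 0.0744, 0.1446]
eef_rot: [[0.797, 0.604, 0.001], [0.604, -0.797, 0.0], [0.001, 0.0, -1.0]]
force: [0.4, 0.5, 0.2]
opening: 0.0401
grasp_force: 0.0
```

>>> drive_tool(plan=[[[-0.05,-1.17,0],[0,0,0.149],4],[[-0.22,-1.15,0],[0,0,0.149],4],[[-0.4,-1.1,0],[0,0,0.149],4],[[-0.55,-1,0],[0,0,0.149],4],[[-0.7,-0.9,0],[0,0,0.149],4]])

```text
time: 6.2
tool_pos: [0.5967, 0.1185, 0.1446]
eef_rot: [[0.995, -0.096, 0.001], [-0.096, -0.995, 0.001], [0.001, -0.001, -1.0]]
force: [-0.3, 0.2, -0.1]
opening: 0.0404
grasp_force: 0.0
```

>>> drive_tool(plan=[[[0,0,0],[0,0,0],4],[[0,0,0],[0,0,0],4],[[0,0,0],[0,0,0],4],[[0,0,0],[0,0,0],4],[[0,0,0],[0,0,0],4]])

```text
time: 6.7
tool_pos: [0.5972, 0.1171, 0.1442]
eef_rot: [[0.996, -0.089, -0.0], [-0.089, -0.996, -0.0], [-0.0, 0.0, -1.0]]
force: [0.2, 0.1, 0.3]
opening: 0.0402
grasp_force: 0.0
```

```bash
cat >> h.py <<'E'
def rect(P,m): 
    return m.sum(),[np.round(q,4) for q in cv2.minAreaRect(P[m][:,:2].astype(np.float32))]
E
python3 -c "
from h import *
w=cam('wrist'); save(w,'w2.png')
P=cloud(w);z=P[...,2]; x=P[...,0];y=P[...,1]
h=cv2.cvtColor(w['img'],cv2.COLOR_RGB2HSV);H,S,V=cv2.split(h)
t=(z>.064)&(z<.075)&(V<70)&(x>.5)&(x<.66)&(y>.09)&(y<.15); print('handle',rect(P,t))
r=((H<6)|(H>172))&(S>150)&(V>60); print('bar',rect(P,r&(z>.077)&(z<.09)))
go([.597,.119,.043],-.09,5)"
```

```text
handle (np.int64(1697), [array([0.5954, 0.1189]), array([0.0136, 0.0592]), np.float64(84.2257)])
bar (np.int64(2104), [array([0.672 , 0.0264]), array([0.0503, 0.0142]), np.float64(77.3562)])
now [0.5971 0.117  0.1442] yaw -0.089 F [-0.3 -0.  -0.5] op 0.0397 t 6.8
turn/row [0. 0. 0.]
  [-0.01 -0.04  2.02]
  [-0.01 -0.04  2.02]
  [-0.01 -0.04  2.02]
  [-0.01 -0.04  2.02]
  [-0.01 -0.04  2.02]
```

View pics/w2.png

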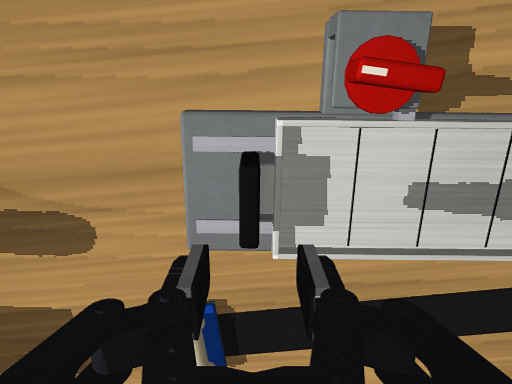

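The handle is at (249,200) and stands just outside the tray's end wall. The clamp bar has turned to 77° and the bay lines are visible. I'll grasp the handle above rim height.

>>> drive_tool(plan=[[[-0.2,-0.2,2],[0,0,0.01],3.5],[[0,0,2.2],[0,0,0],3.5],[[0,0,2.2],[0,0,0],3.5],[[0,0,2.2],[0,0,0],3.5],[[0,0,1.4],[0,0,0],3.5]])

```text
time: 7.25
tool_pos: [0.5944, 0.119, 0.0426]
eef_rot: [[0.995, -0.099, -0.002], [-0.099, -0.995, -0.001], [-0.002, 0.001, -1.0]]
force: [0.4, 0.5, 0.9]
opening: 0.0352
grasp_force: 0.0
```

>>> drive_tool(plan=[[[0,0,0],[0,0,0],3.5],[[0,0,0],[0,0,0],0.8],[[0,0,0],[0,0,0],0.8],[[0,0,0],[0,0,0],0.8],[[0,0,0],[0,0,0],0.8]])

```text
time: 7.75
tool_pos: [0.596, 0.1198, 0.0455]
eef_rot: [[0.995, -0.098, 0.002], [-0.098, -0.995, 0.001], [0.002, -0.001, -1.0]]
force: [0.8, -0.2, 1.5]
opening: 0.013
grasp_force: 61.2
```

>>> drive_tool(plan=[[[0,-1,0],[0,0,0],0.8],[[0,-1.5,0],[0,0,0],0.8],[[0,-1.5,0],[0,0,0],0.8],[[0,-1.5,0],[0,0,0],0.8],[[0,-1.5,0],[0,0,0],0.8]])

```text
time: 8.25
tool_pos: [0.6031, 0.191, 0.0455]
eef_rot: [[0.995, -0.098, 0.002], [-0.098, -0.995, 0.001], [0.002, -0.001, -1.0]]
force: [1.2, -3.2, 4.6]
opening: 0.0127
grasp_force: 61.9
```

Seven cm out and moving freely; now the rest to the stop, slowly at the end.

>>> drive_tool(plan=[[[0,-1.5,0],[0,0,0],0.8],[[0,-1.5,0],[0,0,0],0.8],[[0,-1.2,0],[0,0,0],0.8],[[0,-0.6,0],[0,0,0],0.8],[[0,-0.3,0],[0,0,0],0.8]])

```text
time: 8.75
tool_pos: [0.6077, 0.2393, 0.0454]
eef_rot: [[0.995, -0.097, 0.0], [-0.097, -0.995, -0.004], [0.001, 0.004, -1.0]]
force: [4.1, -16.6, 6.6]
opening: 0.0129
grasp_force: 62.3
```

>>> drive_tool(plan=[[[0,0,0],[0,0,0],0.8],[[0,0,0],[0,0,0],0.8],[[0,0,0],[0,0,0],3.5],[[0,0,0],[0,0,0],3.5],[[0,0,-2],[0,0,0],3.5]])

```text
time: 9.25
tool_pos: [0.6044, 0.24, 0.0608]
eef_rot: [[0.995, -0.099, -0.007], [-0.099, -0.995, -0.003], [-0.007, 0.004, -1.0]]
force: [0.6, 0.0, -0.2]
opening: 0.035
grasp_force: 0.0
```

>>> drive_tool(plan=[[[0,0,-4],[0,0,0],4.5],[[0,0,-4],[0,0,0],4.5],[[0,0,-4],[0,0,0],4.5],[[-3,0,0],[0,0,0],4.5],[[-3,0,0],[0,0,0],4.5]])

```text
time: 9.75
tool_pos: [0.5469, 0.2474, 0.1851]
eef_rot: [[0.995, -0.099, 0.001], [-0.099, -0.995, 0.003], [0.001, -0.003, -1.0]]
force: [-0.7, 0.2, -0.2]
opening: 0.0453
grasp_force: 0.0
```

```bash
cat > meas.py <<'E'
from h import *
c=cam('top'); P=cloud(c); z=P[...,2];x=P[...,0];y=P[...,1]
H,S,V=cv2.split(cv2.cvtColor(c['img'],cv2.COLOR_RGB2HSV))
print('handle',rect(P,(z>.062)&(z<.076)&(V<90)&(x>.55)&(x<.66)&(y>.08)&(y<.3)))
st=(x>.36)&(x<.53)&(abs(y)<.3)
print('ridge left',rect(P,st&(y>.05)&(z>.017)&(z<.036)),'plate left',rect(P,st&(y>.05)&(z>.007)&(z<.036)))
print('ridge right',rect(P,st&(y<-.05)&(y>-.24)&(z>.017)&(z<.036)))
E
python3 -c "
from meas import *
save(c,'top2.png')
w=cam('wrist'); save(w,'w3.png')
go([.437,.183,.14],.05,5)"
```

```text
handle (np.int64(45), [array([0.6135, 0.237 ]), array([0.0425, 0.0137]), np.float64(0.434)])
ridge left (np.int64(96), [array([0.4399, 0.1832]), array([0.073 , 0.0289]), np.float64(1.8352)]) plate left (np.int64(350), [array([0.4456, 0.1724]), array([0.1606, 0.2498]), np.float64(2.6644)])
ridge right (np.int64(146), [array([ 0.4972, -0.1542]), array([0.1945, 0.0916]), np.float64(49.4684)])
now [0.5438 0.2469 0.1844] yaw -0.096 F [ 0.5 -0.2 -0. ] op 0.0451 t 9.8
turn/row [-0.     0.    -0.029]
  [-2.    1.48  0.89]
  [-2.04  1.42  0.89]
  [-2.09  1.36  0.89]
  [-2.12  1.3   0.89]
  [-2.16  1.23  0.89]
```

View pics/w3.png

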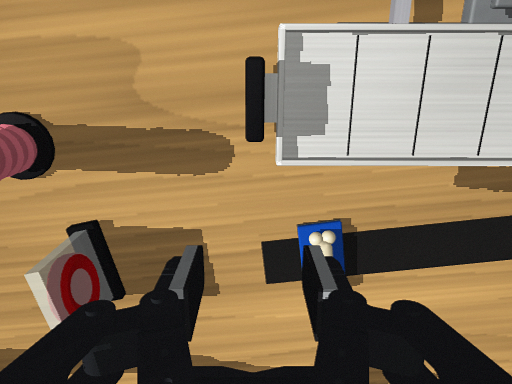

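The tray is fully out, resting on its stop with its handle at (255,98) and bay lines near columns 352, 422 and 489. The femur tile is at (322,240), and the blood cell model is at lower left, clear of it.

>>> drive_tool(plan=[[[-2,1.5,0.6],[0,0,-0.029],4.5],[[-2.1,1.4,0.6],[0,0,-0.029],4.5],[[-2.1,1.4,0.6],[0,0,-0.029],4.5],[[-2.1,1.3,0.6],[0,0,-0.029],4.5],[[-2.1,1.2,0.6],[0,0,-0.029],4.5]])

```text
time: 10.35
tool_pos: [0.4397, 0.1825, 0.1537]
eef_rot: [[0.999, 0.048, -0.001], [0.048, -0.999, 0.0], [-0.001, -0.0, -1.0]]
force: [-0.4, 0.3, -0.1]
opening: 0.045
grasp_force: 0.0
```

>>> drive_tool(plan=[[[0,0,0],[0,0,0],4.5],[[0,0,0],[0,0,0],4.5],[[0,0,0],[0,0,0],4.5],[[0,0,0],[0,0,0],4.5],[[0,0,0],[0,0,0],4.5]])

```text
time: 10.85
tool_pos: [0.4411, 0.1826, 0.1542]
eef_rot: [[0.999, 0.046, 0.0], [0.046, -0.999, 0.0], [0.0, -0.0, -1.0]]
force: [-0.3, -0.9, 0.8]
opening: 0.0454
grasp_force: 0.0
```

```bash
python3 -c "
from h import *
w=cam('wrist'); save(w,'w4.png')
P=cloud(w);z=P[...,2];x=P[...,0];y=P[...,1]
H,S,V=cv2.split(cv2.cvtColor(w['img'],cv2.COLOR_RGB2HSV))
b=(H>105)&(H<125)&(S>150)&(V>50)&(x<.55); print('plate',rect(P,b))
r=(z>.02)&(z<.036)&(S<90)&(V>110)&(x<.5)&(abs(y-.18)<.06); print('ridge',rect(P,r),P[r].mean(0))
print('handle',rect(P,(z>.064)&(z<.075)&(V<70)&(x>.54)&(x<.68)&(y>.2)&(y<.27)))
L=(V<60)&(abs(z-.023)<.004)&(x>.55)&(x<.64)
n,l,s,ce=cv2.connectedComponentsWithStats(L.astype(np.uint8))
for i in range(1,n):
  if s[i,4]>40: print(s[i],rect(P,l==i))
go([.437,.183,.015],0.0,5)"
```

```text
plate (np.int64(2653), [array([0.4598, 0.1852]), array([0.1181, 0.0453]), np.float64(2.583)])
ridge (np.int64(1801), [array([0.439 , 0.1836]), array([0.0734, 0.025 ]), np.float64(4.1408)]) [0.44309955 0.18367581 0.02749849]
handle (np.int64(0), [array([0., 0.]), array([0., 0.]), np.float64(0.0)])
[289   0   8  40  47] (np.int64(47), [array([0.5631, 0.1592]), array([0.0009, 0.0254]), np.float64(84.2955)])
[369   0  11  44  60] (np.int64(60), [array([0.5644, 0.1009]), array([0.0016, 0.0281]), np.float64(85.312)])
[448   0  15  48  72] (np.int64(72), [array([0.5655, 0.0425]), array([0.0017, 0.0312]), np.float64(84.3746)])
now [0.4409 0.1825 0.1542] yaw 0.046 F [ 0.7 -0.6 -0.4] op 0.0453 t 10.9
turn/row [-0.     0.     0.009]
  [-0.08 -0.01  2.78]
  [-0.08 -0.01  2.78]
  [-0.08 -0.01  2.78]
  [-0.08 -0.01  2.78]
  [-0.08 -0.01  2.78]
```

View pics/w4.png

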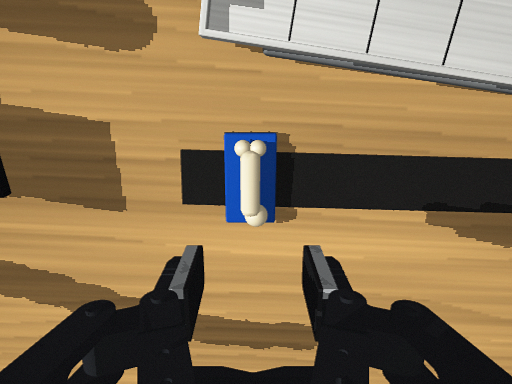

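The femur tile sits centred between the fingers at (250,180), aligned with the tool. Its ridge runs from (250,150) to (255,215).

>>> drive_tool(plan=[[[0,0,3],[0,0,0],3.2],[[0,0,3],[0,0,0],3.2],[[0,0,3],[0,0,0],3.2],[[0,0,3],[0,0,0],3.2],[[0,0,1.7],[0,0,0],3.2]])

```text
time: 11.4
tool_pos: [0.4398, 0.1815, 0.0152]
eef_rot: [[0.999, 0.046, -0.002], [0.046, -0.999, -0.002], [-0.003, 0.002, -1.0]]
force: [0.7, -0.1, -0.7]
opening: 0.0318
grasp_force: 0.0
```

>>> drive_tool(plan=[[[0,0,0],[0,0,0],3.2],[[0,0,0],[0,0,0],1],[[0,0,0],[0,0,0],1],[[0,0,0],[0,0,0],1],[[0,0,0],[0,0,0],1]])

```text
time: 11.9
tool_pos: [0.4409, 0.1825, 0.0181]
eef_rot: [[0.999, 0.046, 0.001], [0.046, -0.999, 0.001], [0.001, -0.001, -1.0]]
force: [0.1, -0.1, -0.8]
opening: 0.0143
grasp_force: 60.5
```

>>> drive_tool(plan=[[[0,0,-1.5],[0,0,0],1],[[0,0,-2.5],[0,0,0],1],[[0,0,-2.5],[0,0,0],1],[[0,0,-2.5],[0,0,0],1],[[0,0,-0.5],[0,0,0],1]])

```text
time: 12.4
tool_pos: [0.4421, 0.1833, 0.1155]
eef_rot: [[0.999, 0.047, 0.006], [0.047, -0.999, 0.004], [0.006, -0.004, -1.0]]
force: [0.3, 0.7, -1.7]
opening: 0.0145
grasp_force: 60.6
```

```bash
python3 -c "
from h import *
go([.595,.127,.11],-.1,10)"
```

```text
now [0.4421 0.1833 0.1155] yaw 0.047 F [ 0.3  0.7 -1.7] op 0.0145 t 12.4
turn/row [-0.    -0.001  0.015]
  [1.5  0.63 0.06]
  [1.51 0.61 0.06]
  [1.52 0.59 0.06]
  [1.53 0.57 0.06]
  [1.54 0.54 0.06]
  [1.54 0.52 0.06]
  [1.55 0.5  0.06]
  [1.56 0.48 0.06]
  [1.57 0.45 0.06]
  [1.57 0.43 0.06]
```

>>> drive_tool(plan=[[[1.5,0.6,0],[0,0,0.015],1],[[1.5,0.6,0],[0,0,0.015],1],[[1.5,0.6,0],[0,0,0.015],1],[[1.5,0.6,0],[0,0,0.015],1],[[1.5,0.55,0],[0,0,0.015],1]])

```text
time: 12.9
tool_pos: [0.5171, 0.153, 0.1116]
eef_rot: [[1.0, -0.031, -0.001], [-0.031, -1.0, -0.001], [-0.001, 0.001, -1.0]]
force: [0.2, -1.3, -1.3]
opening: 0.0143
grasp_force: 60.6
```

>>> drive_tool(plan=[[[1.6,0.5,0],[0,0,0.015],1],[[1.6,0.5,0],[0,0,0.015],1],[[1.6,0.5,0],[0,0,0.015],1],[[1.6,0.45,0],[0,0,0.015],1],[[1.5,0.4,0],[0,0,0.015],1]])

```text
time: 13.4
tool_pos: [0.5947, 0.1247, 0.1112]
eef_rot: [[0.994, -0.106, -0.001], [-0.106, -0.994, -0.001], [-0.001, 0.001, -1.0]]
force: [0.3, 0.2, -0.0]
opening: 0.0147
grasp_force: 60.6
```

```bash
python3 -c "
from h import *
w=cam('wrist'); save(w,'w5.png')
P=cloud(w);z=P[...,2];x=P[...,0];y=P[...,1]
H,S,V=cv2.split(cv2.cvtColor(w['img'],cv2.COLOR_RGB2HSV))
b=(H>105)&(H<125)&(S>150)&(V>50)&(z>.05); print('plate',rect(P,b))
L=(V<60)&(abs(z-.023)<.004)&(x>.55)&(x<.64)
n,l,s,ce=cv2.connectedComponentsWithStats(L.astype(np.uint8))
for i in range(1,n):
  if s[i,4]>40: print(s[i],rect(P,l==i))
go([.595,.127,.04],-.1,5)"
```

```text
plate (np.int64(4292), [array([0.6134, 0.1217]), array([0.0436, 0.1188]), np.float64(83.9562)])
[366 127  14 119 272] (np.int64(272), [array([0.5929, 0.0399]), array([0.0027, 0.086 ]), np.float64(83.6952)])
[290 130   3  40  58] (np.int64(58), [array([0.6266, 0.0947]), array([0.0011, 0.0265]), np.float64(84.5934)])
[204 139   3  31  45] (np.int64(45), [array([0.6296, 0.1526]), array([0.0009, 0.0207]), np.float64(83.7305)])
[ 76 157  21  19 104] (np.int64(104), [array([0.6323, 0.2315]), array([0.0153, 0.0067]), np.float64(33.7251)])
[101 224   5  15  45] (np.int64(45), [array([0.5826, 0.2339]), array([0.0009, 0.0112]), np.float64(80.2032)])
now [0.5969 0.1242 0.1113] yaw -0.107 F [ 3.  -0.1 -0.1] op 0.0143 t 13.4
turn/row [ 0.    -0.    -0.001]
  [-0.04 -0.05  1.43]
  [-0.04 -0.05  1.43]
  [-0.04 -0.05  1.43]
  [-0.04 -0.05  1.43]
  [-0.04 -0.05  1.43]
```

View pics/w5.png

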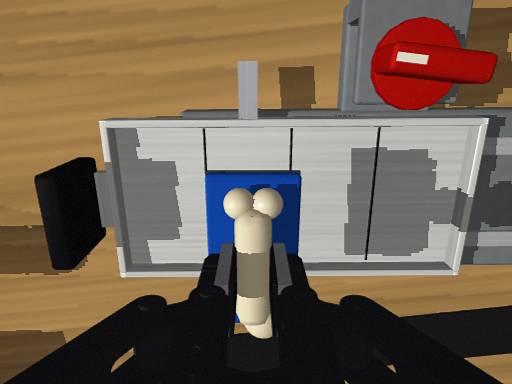

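The held femur tile is over the second bay from the handle: plate columns 206–300 against bay lines 204 and 291. It needs about 2.5 mm toward the handle, then lowering.

>>> drive_tool(plan=[[[0,-0.25,1],[0,0,0],1],[[0,0,2],[0,0,0],1],[[0,0,2],[0,0,0],1],[[0,0,1.5],[0,0,0],1],[[0,0,0.7],[0,0,0],1]])

```text
time: 13.95
tool_pos: [0.5917, 0.1277, 0.0378]
eef_rot: [[0.995, -0.104, -0.005], [-0.104, -0.995, -0.002], [-0.005, 0.003, -1.0]]
force: [-12.6, 1.8, 41.4]
opening: 0.0144
grasp_force: 67.1
```

>>> drive_tool(plan=[[[0,0,0],[0,0,0],1],[[0,0,0.1],[0,0,0],1],[[0,0,0],[0,0,0],1],[[0,0,0],[0,0,0],1],[[0,0,0],[0,0,0],1]])

```text
time: 14.45
tool_pos: [0.5938, 0.1283, 0.0395]
eef_rot: [[0.995, -0.104, 0.0], [-0.104, -0.995, 0.0], [0.0, -0.0, -1.0]]
force: [0.6, 1.2, -1.3]
opening: 0.0143
grasp_force: 60.7
```

>>> drive_tool(plan=[[[0,0,0.12],[0,0,0],1],[[0,0,0],[0,0,0],1],[[0,0,0],[0,0,0],2.8],[[0,0,0],[0,0,0],2.8],[[0,0,0],[0,0,0],2.8]])

```text
time: 14.95
tool_pos: [0.5939, 0.1283, 0.0383]
eef_rot: [[0.995, -0.104, 0.0], [-0.104, -0.995, 0.0], [0.0, -0.0, -1.0]]
force: [0.7, 0.2, -0.8]
opening: 0.0279
grasp_force: 0.0
```

>>> drive_tool(plan=[[[0,0,-2],[0,0,0],2.8],[[0,0,-4],[0,0,0],4],[[0,0,-4],[0,0,0],4.5],[[-2,0,-1],[0,0,0],4.5],[[-3,0,0],[0,0,0],4.5]])

```text
time: 15.45
tool_pos: [0.546, 0.1343, 0.1508]
eef_rot: [[0.995, -0.104, 0.006], [-0.104, -0.995, 0.003], [0.006, -0.003, -1.0]]
force: [-1.2, 0.9, -0.3]
opening: 0.0449
grasp_force: 0.0
```

```bash
python3 -c "
from h import *
w=cam('wrist'); save(w,'w6.png')
P=cloud(w);z=P[...,2];x=P[...,0];y=P[...,1]
H,S,V=cv2.split(cv2.cvtColor(w['img'],cv2.COLOR_RGB2HSV))
b=(H>105)&(H<125)&(S>150)&(V>50)&(x>.5); print('plate',rect(P,b),np.percentile(z[b],[5,50,95]))
c=cam('top');P=cloud(c);z=P[...,2];x=P[...,0];y=P[...,1]
r=(x>.36)&(x<.52)&(y<-.08)&(y>-.25)&(z>.017)&(z<.036);print('met',rect(P,r))
save(c,'top3.png')
go([.44,-.185,.15],.2,9)"
```

```text
plate (np.int64(3520), [array([0.5927, 0.1275]), array([0.0435, 0.0794]), np.float64(84.1622)]) [0.0290968  0.0303095  0.03150358]
met (np.int64(129), [array([ 0.4668, -0.1436]), array([0.1373, 0.0946]), np.float64(79.8991)])
now [0.5412 0.1333 0.1489] yaw -0.103 F [-0.3 -0.2 -0.1] op 0.0451 t 15.6
turn/row [-0.     0.    -0.034]
  [-0.75  3.63 -0.01]
  [-0.88  3.61 -0.01]
  [-1.    3.57 -0.01]
  [-1.12  3.54 -0.01]
  [-1.24  3.5  -0.01]
  [-1.35  3.46 -0.01]
  [-1.47  3.41 -0.01]
  [-1.58  3.36 -0.01]
  [-1.69  3.3  -0.01]
```

View pics/w6.png

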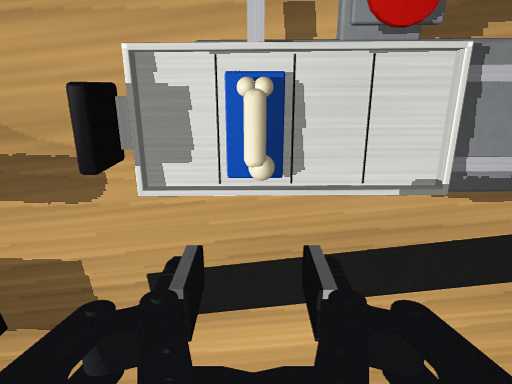

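The femur tile lies flat in its bay at (255,125), clear of both lines. Next is the metatarsal.

>>> drive_tool(plan=[[[-0.75,3.6,0],[0,0,-0.034],4.5],[[-0.9,3.6,0],[0,0,-0.034],4.5],[[-1,3.6,0],[0,0,-0.034],4.5],[[-1.1,3.5,0],[0,0,-0.034],4.5],[[-1.2,3.5,0],[0,0,-0.034],4.5]])

```text
time: 16.05
tool_pos: [0.488, -0.0441, 0.1482]
eef_rot: [[0.998, 0.068, 0.0], [0.068, -0.998, -0.0], [0.0, 0.0, -1.0]]
force: [1.2, 0.1, 0.8]
opening: 0.0448
grasp_force: 0.0
```

>>> drive_tool(plan=[[[-1.4,3.5,0],[0,0,-0.034],4.5],[[-1.5,3.4,0],[0,0,-0.034],4.5],[[-1.6,3.4,0],[0,0,-0.034],4.5],[[-1.7,3.3,0],[0,0,-0.034],4.5],[[0,0,0],[0,0,0],4.5]])

```text
time: 16.55
tool_pos: [0.4413, -0.1882, 0.148]
eef_rot: [[0.981, 0.196, -0.001], [0.196, -0.981, -0.0], [-0.001, 0.0, -1.0]]
force: [0.4, 0.1, -0.9]
opening: 0.045
grasp_force: 0.0
```

>>> drive_tool(plan=[[[0,0,0],[0,0,0],4.5],[[0,0,0],[0,0,0],4.5],[[0,0,0],[0,0,0],4.5],[[0,0,0],[0,0,0],4.5],[[0,0,0],[0,0,0],4.5]])

```text
time: 17.05
tool_pos: [0.4427, -0.1846, 0.1481]
eef_rot: [[0.979, 0.202, 0.0], [0.202, -0.979, -0.0], [0.0, 0.0, -1.0]]
force: [0.5, -0.2, -0.2]
opening: 0.0448
grasp_force: 0.0
```

```bash
python3 -c "
from h import *
w=cam('wrist'); save(w,'w7.png')
P=cloud(w);z=P[...,2];x=P[...,0];y=P[...,1]
H,S,V=cv2.split(cv2.cvtColor(w['img'],cv2.COLOR_RGB2HSV))
roi=(x<.5)&(x>.36)&(y<-.1)&(y>-.26)&(np.arange(384)[:,None]<240)
print('plate',rect(P,roi&(z>.0075)&(z<.016)))
r=roi&(z>.024)&(z<.036); print('ridge',rect(P,r),P[r].mean(0))
hh=(z>.095)&(z<.11); print('head',P[hh].min(0))
go([.44,-.185,.15],.2,5)"
```

```text
plate (np.int64(2902), [array([ 0.4454, -0.1886]), array([0.0797, 0.044 ]), np.float64(11.6668)])
ridge (np.int64(1615), [array([ 0.4473, -0.1883]), array([0.0687, 0.0231]), np.float64(10.9535)]) [ 0.44688381 -0.1882495   0.02828426]
head [ 0.5009157  -0.23498907  0.09503541]
now [ 0.4427 -0.1847  0.1481] yaw 0.203 F [-0.2 -0.1 -0. ] op 0.0451 t 17.1
turn/row [ 0.    -0.     0.001]
  [-0.05 -0.   -0.04]
  [-0.05 -0.   -0.04]
  [-0.05 -0.   -0.04]
  [-0.05 -0.   -0.04]
  [-0.05 -0.   -0.04]
```

View pics/w7.png

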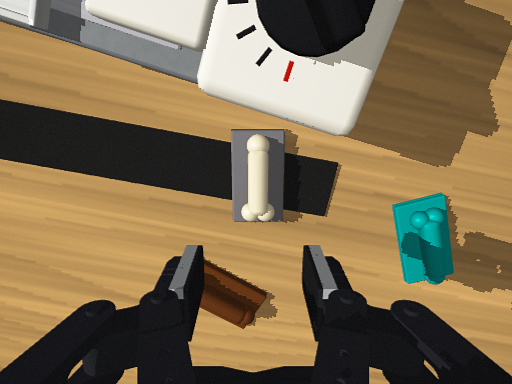

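The metatarsal tile is at (258,175), upright in the picture and so aligned with the tool. The head's edge is about 6 cm ahead, so I'll grip 6 mm nearer to the robot.

>>> drive_tool(plan=[[[-0.4,0.4,3],[0,0,0],3.2],[[0,0,3],[0,0,0],3.2],[[0,0,3],[0,0,0],3.2],[[0,0,2.5],[0,0,0],3.2],[[0,0,1.5],[0,0,0],3.2]])

```text
time: 17.6
tool_pos: [0.4384, -0.1896, 0.0163]
eef_rot: [[0.98, 0.201, -0.003], [0.201, -0.98, 0.0], [-0.003, -0.001, -1.0]]
force: [-0.6, -0.5, 0.0]
opening: 0.0321
grasp_force: 0.0
```

>>> drive_tool(plan=[[[0,0,0],[0,0,0],3.2],[[0,0,0],[0,0,0],1],[[0,0,0],[0,0,0],1],[[0,0,0],[0,0,0],1],[[0,0,0],[0,0,0],1]])

```text
time: 18.1
tool_pos: [0.4397, -0.1899, 0.0188]
eef_rot: [[0.98, 0.201, 0.002], [0.201, -0.98, -0.0], [0.002, 0.0, -1.0]]
force: [0.9, -0.6, -1.9]
opening: 0.014
grasp_force: 60.5
```

>>> drive_tool(plan=[[[0,0,-1.5],[0,0,0],1],[[0,0,-2.5],[0,0,0],1],[[0,0,-2.5],[0,0,0],1],[[0,0,-2.5],[0,0,0],1],[[0,0,-1.5],[0,0,0],1]])

```text
time: 18.6
tool_pos: [0.4401, -0.19, 0.1255]
eef_rot: [[0.98, 0.201, 0.004], [0.201, -0.98, -0.0], [0.004, 0.001, -1.0]]
force: [0.2, 0.1, -1.1]
opening: 0.0141
grasp_force: 60.6
```

```bash
python3 -c "
from h import *
go([.50,.069,.125],-.1,7)"
```

```text
now [ 0.4401 -0.19    0.1255] yaw 0.202 F [ 0.2  0.1 -1.1] op 0.0141 t 18.6
turn/row [ 0.    -0.001  0.043]
  [ 1.58 -3.45  0.01]
  [ 1.43 -3.52  0.01]
  [ 1.28 -3.58  0.01]
  [ 1.12 -3.63  0.01]
  [ 0.96 -3.67  0.01]
  [ 0.81 -3.71  0.01]
  [ 0.64 -3.74  0.01]
```

>>> drive_tool(plan=[[[1.6,-3.4,0],[0,0,0.043],1],[[1.4,-3.5,0],[0,0,0.043],1],[[1.3,-3.6,0],[0,0,0.043],1],[[1.1,-3.6,0],[0,0,0.043],1],[[1,-3.7,0],[0,0,0.043],1]])

```text
time: 19.1
tool_pos: [0.4823, -0.0039, 0.1236]
eef_rot: [[1.0, -0.015, 0.001], [-0.015, -1.0, 0.0], [0.001, -0.0, -1.0]]
force: [1.2, -0.3, -0.4]
opening: 0.0143
grasp_force: 60.6
```

>>> drive_tool(plan=[[[0.8,-3.7,0],[0,0,0.043],1],[[0.6,-3.7,0],[0,0,0.043],1],[[3,0,0],[0,0,0],1],[[3,0,0],[0,0,0],1],[[2.3,-0.8,0],[0,0,0],1]])

```text
time: 19.6
tool_pos: [0.5835, 0.068, 0.1234]
eef_rot: [[0.995, -0.099, 0.001], [-0.099, -0.995, 0.0], [0.001, -0.0, -1.0]]
force: [-0.3, -0.5, -1.1]
opening: 0.0143
grasp_force: 60.6
```

```bash
python3 -c "
from h import *
w=cam('wrist'); save(w,'w8.png')
P=cloud(w);z=P[...,2];x=P[...,0];y=P[...,1]
H,S,V=cv2.split(cv2.cvtColor(w['img'],cv2.COLOR_RGB2HSV))
L=(V<60)&(abs(z-.023)<.004)&(x>.55)&(x<.64)
n,l,s,ce=cv2.connectedComponentsWithStats(L.astype(np.uint8))
for i in range(1,n):
  if s[i,4]>40: print(s[i],rect(P,l==i))
go([.584,.070,.045],-.1,5)"
```

```text
[290 118   2  38  46] (np.int64(46), [array([0.6226, 0.0367]), array([0.001 , 0.0257]), np.float64(85.924)])
[207 120   3  36  69] (np.int64(69), [array([0.6274, 0.0944]), array([0.0016, 0.0247]), np.float64(82.1458)])
[124 129  14 118 159] (np.int64(159), [array([0.5946, 0.1559]), array([0.0018, 0.0896]), np.float64(84.3963)])
[  1 145  23  38 156] (np.int64(156), [array([0.6241, 0.2304]), array([0.0279, 0.0089]), np.float64(13.8804)])
[ 24 195  12  29  84] (np.int64(84), [array([0.5887, 0.2336]), array([0.002 , 0.0224]), np.float64(85.2925)])
now [0.5873 0.0691 0.1234] yaw -0.098 F [4.6 0.8 0.9] op 0.0141 t 19.6
turn/row [-0.    -0.001  0.   ]
  [-0.08 -0.01  1.57]
  [-0.07 -0.01  1.57]
  [-0.07 -0.01  1.57]
  [-0.07 -0.01  1.57]
  [-0.07 -0.01  1.57]
```

View pics/w8.png

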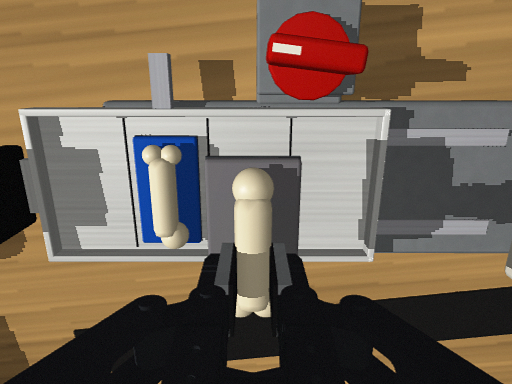

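The grey tile is held over the third bay: plate columns 206–300 between lines at 207 and 290. The femur tile is undisturbed.

>>> drive_tool(plan=[[[-0.2,0,2],[0,0,0],1],[[0,0,2],[0,0,0],1],[[0,0,2],[0,0,0],1],[[0,0,1.2],[0,0,0],1],[[0,0,0.6],[0,0,0],1]])

```text
time: 20.15
tool_pos: [0.5796, 0.0678, 0.0441]
eef_rot: [[0.995, -0.099, -0.002], [-0.099, -0.995, -0.001], [-0.002, 0.001, -1.0]]
force: [-0.7, 0.4, -0.8]
opening: 0.0144
grasp_force: 60.6
```

>>> drive_tool(plan=[[[0,0,0.3],[0,0,0],1],[[0,0,0.2],[0,0,0],1],[[0,0,0.1],[0,0,0],1],[[0,0,0],[0,0,0],1],[[0,0,0],[0,0,0],1]])

```text
time: 20.65
tool_pos: [0.5806, 0.0682, 0.0396]
eef_rot: [[0.995, -0.099, 0.001], [-0.099, -0.995, 0.0], [0.001, -0.0, -1.0]]
force: [-0.2, -1.0, -0.0]
opening: 0.014
grasp_force: 60.6
```

>>> drive_tool(plan=[[[0.3,-0.1,0],[0,0,0],1],[[0,0,0.1],[0,0,0],1],[[0,0,0],[0,0,0],1],[[0,0,0],[0,0,0],2.8],[[0,0,0],[0,0,0],2.8]])

```text
time: 21.15
tool_pos: [0.5832, 0.0688, 0.0379]
eef_rot: [[0.995, -0.099, -0.0], [-0.099, -0.995, -0.0], [-0.0, 0.0, -1.0]]
force: [0.4, 0.0, 0.3]
opening: 0.028
grasp_force: 0.0
```

>>> drive_tool(plan=[[[0,0,0],[0,0,0],2.8],[[0,0,-2],[0,0,0],2.8],[[0,0,-4],[0,0,0],4],[[0,0,-4],[0,0,0],4],[[-2,0,-1],[0,0,0],4]])

```text
time: 21.65
tool_pos: [0.5676, 0.0715, 0.1529]
eef_rot: [[0.995, -0.098, 0.01], [-0.098, -0.995, 0.002], [0.01, -0.003, -1.0]]
force: [0.9, 0.2, 0.5]
opening: 0.0398
grasp_force: 0.0
```

```bash
python3 -c "
from h import *
w=cam('wrist'); save(w,'w9.png')
P=cloud(w);z=P[...,2];x=P[...,0];y=P[...,1]
H,S,V=cv2.split(cv2.cvtColor(w['img'],cv2.COLOR_RGB2HSV))
b=(H>105)&(H<125)&(S>150)&(V>50)&(x>.5); print('blue',rect(P,b),np.percentile(z[b],[5,50,95]))
g=(z>.0275)&(z<.0325)&(x>.545)&(x<.636)&(y<.095)&(y>.042); print('grey',rect(P,g))
c=cam('top');save(c,'top4.png')
go([.606,.239,.14],-.1,5)"
```

```text
blue (np.int64(3032), [array([0.5999, 0.1079]), array([0.0807, 0.0969]), np.float64(83.8455)]) [0.02894158 0.03032432 0.03145567]
grey (np.int64(3398), [array([0.5901, 0.0678]), array([0.0441, 0.0797]), np.float64(84.3856)])
now [0.563  0.0711 0.1505] yaw -0.098 F [ 0.4  0.3 -0.9] op 0.0394 t 21.8
turn/row [-0.    -0.001  0.   ]
  [ 0.53 -3.43  0.22]
  [ 0.52 -3.43  0.22]
  [ 0.52 -3.43  0.22]
  [ 0.52 -3.43  0.21]
  [ 0.52 -3.43  0.21]
```

View pics/w9.png

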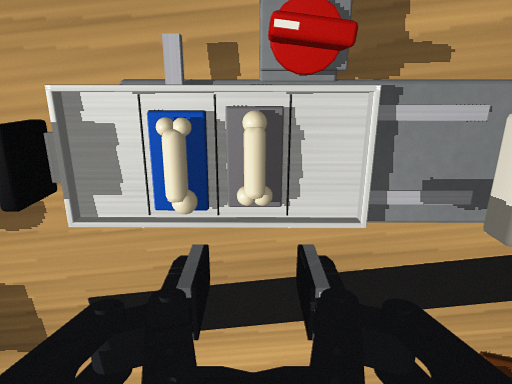

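Both tiles lie flat in their bays, at (178,160) and (255,155). Now to the handle to push home.

>>> drive_tool(plan=[[[0.6,-3.4,0],[0,0,0],4],[[0.5,-3.4,0],[0,0,0],4],[[0.5,-3.4,0],[0,0,0],4],[[0.5,-3.4,0],[0,0,0],4],[[0.6,-3.4,0],[0,0,0],4]])

```text
time: 22.25
tool_pos: [0.607, 0.2383, 0.1464]
eef_rot: [[0.995, -0.099, -0.002], [-0.099, -0.995, -0.001], [-0.002, 0.002, -1.0]]
force: [1.4, -0.4, 0.3]
opening: 0.0405
grasp_force: 0.0
```

>>> drive_tool(plan=[[[0,0,0],[0,0,0],3.5],[[0,0,0],[0,0,0],3.5],[[0,0,0],[0,0,0],3.5],[[0,0,0],[0,0,0],3.5],[[0,0,0],[0,0,0],3.5]])

```text
time: 22.75
tool_pos: [0.6071, 0.2363, 0.1482]
eef_rot: [[0.995, -0.1, -0.0], [-0.1, -0.995, -0.0], [-0.0, 0.0, -1.0]]
force: [-0.4, -1.4, 0.2]
opening: 0.0352
grasp_force: 0.0
```

```bash
python3 -c "
from h import *
w=cam('wrist')
P=cloud(w);z=P[...,2]; x=P[...,0];y=P[...,1]
V=w['img'].max(2)
t=(z>.064)&(z<.075)&(V<70)&(x>.52)&(x<.68)&(y>.2)&(y<.28); print('handle',rect(P,t))
go([.606,.239,.0455],-.1,5)"
```

```text
handle (np.int64(1615), [array([0.6074, 0.2384]), array([0.0132, 0.0588]), np.float64(84.5064)])
now [0.6071 0.2365 0.1483] yaw -0.1 F [-0.2 -0.2 -0.4] op 0.0349 t 22.8
turn/row [-0. -0.  0.]
  [-0.03 -0.05  2.06]
  [-0.03 -0.05  2.06]
  [-0.03 -0.05  2.06]
  [-0.03 -0.05  2.06]
  [-0.03 -0.05  2.06]
```

>>> drive_tool(plan=[[[0,-0.2,2.2],[0,0,0],3.5],[[0,0,2.2],[0,0,0],3.5],[[0,0,2.2],[0,0,0],3.5],[[0,0,2.2],[0,0,0],3.5],[[0,0,1.4],[0,0,0],3.5]])

```text
time: 23.3
tool_pos: [0.6066, 0.2385, 0.0446]
eef_rot: [[0.995, -0.099, -0.002], [-0.099, -0.995, -0.001], [-0.002, 0.001, -1.0]]
force: [-0.4, 0.3, 0.7]
opening: 0.0347
grasp_force: 0.0
```

>>> drive_tool(plan=[[[0,0,0],[0,0,0],3.5],[[0,0,0],[0,0,0],0.8],[[0,0,0],[0,0,0],0.8],[[0,0,0],[0,0,0],0.8],[[0,0,0],[0,0,0],0.8]])

```text
time: 23.8
tool_pos: [0.6081, 0.2392, 0.0475]
eef_rot: [[0.995, -0.099, 0.002], [-0.099, -0.995, 0.001], [0.002, -0.001, -1.0]]
force: [0.7, -3.7, 3.5]
opening: 0.0127
grasp_force: 59.7
```

>>> drive_tool(plan=[[[0,0.7,0],[0,0,0],0.8],[[0,1.2,0],[0,0,0],0.8],[[0,1.2,0],[0,0,0],0.8],[[0,1.2,0],[0,0,0],0.8],[[0,1.2,0],[0,0,0],0.8]])

```text
time: 24.3
tool_pos: [0.6027, 0.1845, 0.0475]
eef_rot: [[0.995, -0.098, 0.003], [-0.098, -0.995, 0.002], [0.003, -0.002, -1.0]]
force: [-1.4, 2.0, 5.6]
opening: 0.0125
grasp_force: 60.3
```

>>> drive_tool(plan=[[[0,1.2,0],[0,0,0],0.8],[[0,1.2,0],[0,0,0],0.8],[[0,1.2,0],[0,0,0],0.8],[[0,1.2,0],[0,0,0],0.8],[[0,0.6,0],[0,0,0],0.8]])

```text
time: 24.8
tool_pos: [0.5973, 0.13, 0.0475]
eef_rot: [[0.995, -0.099, 0.003], [-0.099, -0.995, 0.001], [0.003, -0.001, -1.0]]
force: [-0.7, 2.7, 6.2]
opening: 0.0127
grasp_force: 60.3
```

>>> drive_tool(plan=[[[0,0.4,0],[0,0,0],0.8],[[0,0.4,0],[0,0,0],0.8],[[0,0.2,0],[0,0,0],0.8],[[0,0.2,0],[0,0,0],0.8],[[0,0.1,0],[0,0,0],0.8]])

```text
time: 25.3
tool_pos: [0.5963, 0.1196, 0.0475]
eef_rot: [[0.995, -0.099, 0.004], [-0.099, -0.995, 0.004], [0.004, -0.004, -1.0]]
force: [-2.5, 10.3, 6.6]
opening: 0.0127
grasp_force: 60.3
```

>>> drive_tool(plan=[[[0,0,0],[0,0,0],0.8],[[0,0,0],[0,0,0],0.8],[[0,0,0],[0,0,0],0.8],[[0,0,0],[0,0,0],0.8],[[0,0,0],[0,0,0],0.8]])

```text
time: 25.8
tool_pos: [0.5963, 0.1196, 0.0475]
eef_rot: [[0.995, -0.098, 0.004], [-0.098, -0.995, 0.003], [0.004, -0.004, -1.0]]
force: [-1.6, 6.8, 6.3]
opening: 0.0127
grasp_force: 60.3
```

>>> drive_tool(plan=[[[0,0,0],[0,0,0],3.5],[[0,0,0],[0,0,0],3.5],[[0,0,-2],[0,0,0],3.5],[[0,0,-4],[0,0,0],4],[[0,0,-4],[0,0,0],4]])

```text
time: 26.3
tool_pos: [0.5941, 0.1165, 0.1457]
eef_rot: [[0.995, -0.099, -0.004], [-0.099, -0.995, -0.002], [-0.004, 0.003, -1.0]]
force: [1.1, 0.3, -0.4]
opening: 0.0398
grasp_force: 0.0
```

```bash
python3 -c "
from h import *
go([.672,.028,.147],1.35,10)"
```

```text
now [0.5941 0.1165 0.1457] yaw -0.1 F [ 1.1  0.3 -0.4] op 0.0398 t 26.3
turn/row [-0.     0.    -0.145]
  [ 0.86  0.8  -0.01]
  [ 0.74  0.92 -0.01]
  [ 0.6   1.02 -0.01]
  [ 0.44  1.09 -0.01]
  [ 0.28  1.14 -0.01]
  [ 0.11  1.17 -0.01]
  [-0.06  1.18 -0.01]
  [-0.23  1.16 -0.01]
  [-0.39  1.11 -0.01]
  [-0.55  1.04 -0.01]
```

>>> drive_tool(plan=[[[0.9,0.8,0],[0,0,-0.145],4],[[0.7,0.9,0],[0,0,-0.145],4],[[0.6,1,0],[0,0,-0.145],4],[[0.4,1.1,0],[0,0,-0.145],4],[[0.3,1.1,0],[0,0,-0.145],4]])

```text
time: 26.8
tool_pos: [0.6333, 0.0728, 0.1453]
eef_rot: [[0.807, 0.59, -0.002], [0.59, -0.807, -0.001], [-0.002, -0.001, -1.0]]
force: [0.6, -0.9, 1.1]
opening: 0.04
grasp_force: 0.0
```

>>> drive_tool(plan=[[[0.1,1.2,0],[0,0,-0.145],4],[[-0.1,1.2,0],[0,0,-0.145],4],[[-0.2,1.2,0],[0,0,-0.145],4],[[-0.4,1.1,0],[0,0,-0.145],4],[[-0.5,1,0],[0,0,-0.145],4]])

```text
time: 27.3
tool_pos: [0.6723, 0.0284, 0.1451]
eef_rot: [[0.213, 0.977, -0.002], [0.977, -0.213, -0.001], [-0.001, -0.002, -1.0]]
force: [-0.3, 0.6, 0.4]
opening: 0.0398
grasp_force: 0.0
```

>>> drive_tool(plan=[[[0,0,0],[0,0,0],4],[[0,0,0],[0,0,0],4],[[0,0,0],[0,0,0],4],[[0,0,0],[0,0,0],4],[[0,0,0],[0,0,0],4]])

```text
time: 27.8
tool_pos: [0.6726, 0.0302, 0.1462]
eef_rot: [[0.218, 0.976, -0.0], [0.976, -0.218, 0.0], [0.0, -0.0, -1.0]]
force: [-0.4, 0.3, 0.4]
opening: 0.0398
grasp_force: 0.0
```

```bash
python3 -c "
from h import *
go([.672,.028,.065],1.35,5)"
```

```text
now [0.6726 0.0302 0.1462] yaw 1.351 F [-0.4  0.3  0.4] op 0.0398 t 27.8
turn/row [-0. -0.  0.]
  [-0.05 -0.    1.62]
  [-0.05 -0.    1.62]
  [-0.05 -0.    1.62]
  [-0.05 -0.    1.62]
  [-0.05 -0.    1.62]
```

>>> drive_tool(plan=[[[-0.2,0,2],[0,0,0],3.5],[[0,0,2],[0,0,0],3.5],[[0,0,2],[0,0,0],3.5],[[0,0,1.4],[0,0,0],3.5],[[0,0,0.6],[0,0,0],3.5]])

```text
time: 28.3
tool_pos: [0.6715, 0.0279, 0.0645]
eef_rot: [[0.218, 0.976, -0.003], [0.976, -0.218, -0.001], [-0.001, -0.002, -1.0]]
force: [-0.4, -0.7, -0.4]
opening: 0.0351
grasp_force: 0.0
```

>>> drive_tool(plan=[[[0,0,0],[0,0,0],0.8],[[0,0,0],[0,0,0],0.8],[[0,0,0],[0,0,0],0.8],[[0,0,0],[0,0,0],0.8],[[0,0,0],[0,0,0],0.8]])

```text
time: 28.8
tool_pos: [0.6726, 0.028, 0.0666]
eef_rot: [[0.218, 0.976, 0.001], [0.976, -0.218, 0.0], [0.0, 0.001, -1.0]]
force: [0.2, -0.2, -0.8]
opening: 0.0126
grasp_force: 61.2
```

>>> drive_tool(plan=[[[0,0,0],[0,0,0.14],0.8],[[0,0,0],[0,0,0.14],0.8],[[0,0,0],[0,0,0.14],0.8],[[0,0,0],[0,0,0.14],0.8],[[0,0,0],[0,0,0.14],0.8]])

```text
time: 29.3
tool_pos: [0.6733, 0.0275, 0.0667]
eef_rot: [[0.798, 0.602, 0.002], [0.602, -0.798, -0.0], [0.002, 0.002, -1.0]]
force: [1.8, -2.5, -3.0]
opening: 0.0123
grasp_force: 61.0
```

>>> drive_tool(plan=[[[0,0,0],[0,0,0.14],0.8],[[0,0,0],[0,0,0.14],0.8],[[0,0,0],[0,0,0.14],0.8],[[0,0,0],[0,0,0.14],0.8],[[0,0,0],[0,0,0.05],0.8]])

```text
time: 29.8
tool_pos: [0.6736, 0.0268, 0.0666]
eef_rot: [[0.999, 0.038, 0.003], [0.038, -0.999, -0.001], [0.003, 0.001, -1.0]]
force: [2.5, -3.4, -2.2]
opening: 0.0126
grasp_force: 60.9
```

```bash
python3 -c "
from h import *
print(manip.state()['wrist_torque']);go([.671,.028,.065],0,1)"
```

```text
[-1.05654313 -0.77207429  0.06874543]
now [0.6736 0.0268 0.0666] yaw 0.038 F [ 2.5 -3.4 -2.2] op 0.0126 t 29.8
turn/row [ 0.001 -0.003  0.038]
  [-0.26 -0.13  0.16]
```

>>> drive_tool(plan=[[[0,0,0],[0,0,0.04],0.8],[[0,0,0],[0,0,0.03],0.8],[[0,0,0],[0,0,0.03],0.8],[[0,0,0],[0,0,0],0.8],[[0,0,0],[0,0,0],0.8]])

```text
time: 30.3
tool_pos: [0.6736, 0.0267, 0.0666]
eef_rot: [[0.998, -0.059, 0.002], [-0.059, -0.998, -0.001], [0.003, 0.001, -1.0]]
force: [3.5, -3.3, -2.9]
opening: 0.0122
grasp_force: 60.9
```

```bash
python3 -c "
from h import *
print(manip.state()['wrist_torque']);go([.671,.028,.065],0,1)"
```

```text
[-1.4115381  -0.92125001 -0.06328737]
now [0.6736 0.0267 0.0666] yaw -0.059 F [ 3.5 -3.3 -2.9] op 0.0122 t 30.3
turn/row [ 0.001 -0.003 -0.059]
  [-0.26 -0.12  0.16]
```

>>> drive_tool(plan=[[[0,0,0],[0,0,0.04],0.8],[[0,0,0],[0,0,0.04],0.8],[[0,0,0],[0,0,0.03],0.8],[[0,0,0],[0,0,0],0.8],[[0,0,0],[0,0,0],0.8]])

```text
time: 30.8
tool_pos: [0.6735, 0.0267, 0.0667]
eef_rot: [[0.987, -0.161, 0.002], [-0.161, -0.987, -0.003], [0.003, 0.003, -1.0]]
force: [2.4, -5.2, -3.3]
opening: 0.0124
grasp_force: 72.9
```

```bash
python3 -c "
from h import *
print(manip.state()['wrist_torque']);go([.671,.028,.065],0,1)"
```

```text
[-1.45841662 -0.79777148  1.67442759]
now [0.6735 0.0267 0.0667] yaw -0.162 F [ 2.4 -5.2 -3.3] op 0.0124 t 30.8
turn/row [ 0.003 -0.002 -0.162]
  [-0.27 -0.09  0.17]
```

The stop is felt now (1.7 N m, versus about 0 before), so the clamp is locked. I'll release it, rise and check.

>>> drive_tool(plan=[[[0,0,0],[0,0,0],4],[[0,0,0],[0,0,0],4],[[0,0,-2],[0,0,0],4],[[0,0,-4],[0,0,0],4],[[0,0,-4],[0,0,0],4]])

```text
time: 31.3
tool_pos: [0.6718, 0.0281, 0.167]
eef_rot: [[0.986, -0.168, -0.002], [-0.168, -0.986, -0.0], [-0.002, 0.0, -1.0]]
force: [1.2, -0.3, -0.2]
opening: 0.0397
grasp_force: 0.0
```

>>> drive_tool(plan=[[[0,0,-3],[0,0,0],4],[[0,0,0],[0,0,0],4],[[0,0,0],[0,0,0],4],[[0,0,0],[0,0,0],4],[[0,0,0],[0,0,0],4]])

```text
time: 31.8
tool_pos: [0.6716, 0.0279, 0.1945]
eef_rot: [[0.986, -0.168, -0.003], [-0.168, -0.986, -0.0], [-0.003, 0.001, -1.0]]
force: [0.6, 0.6, -1.0]
opening: 0.0402
grasp_force: 0.0
```

```bash
python3 -c "
from h import *
w=cam('wrist'); P=cloud(w);z=P[...,2];x=P[...,0];y=P[...,1]
H,S,V=cv2.split(cv2.cvtColor(w['img'],cv2.COLOR_RGB2HSV))
r=((H<6)|(H>172))&(S>150)&(V>60); print('bar',rect(P,r&(z>.077)&(z<.09)))
print('handle',rect(P,(z>.064)&(z<.075)&(V<70)&(x>.54)&(x<.68)&(y>.09)&(y<.16)))
c=cam('top');P=cloud(c);z=P[...,2];x=P[...,0];y=P[...,1]
m=(z>.128)&(z<.155)&(x>.5)&(x<.63)&(y<-.13)&(y>-.25);print('dial',rect(P,m))
go([.565,-.188,.19],-2.44,16)"
```

```text
bar (np.int64(969), [array([0.6726, 0.026 ]), array([0.014 , 0.0489]), np.float64(84.3383)])
handle (np.int64(435), [array([0.6071, 0.1174]), array([0.0134, 0.036 ]), np.float64(84.5641)])
dial (np.int64(73), [array([ 0.5638, -0.1879]), array([0.0506, 0.0152]), np.float64(37.9163)])
now [0.6719 0.0278 0.1948] yaw -0.169 F [ 0.4 -0.4 -0.2] op 0.04 t 31.9
turn/row [0.    0.    0.142]
  [-0.43  1.44  0.03]
  [-0.22  1.49  0.03]
  [-0.01  1.51  0.03]
  [0.2  1.49 0.03]
  [0.41 1.45 0.03]
  [0.61 1.38 0.03]
  [0.8  1.27 0.03]
  [0.97 1.15 0.03]
  [1.13 1.   0.03]
  [1.26 0.83 0.03]
  [1.36 0.64 0.03]
  [1.44 0.45 0.03]
  [1.49 0.24 0.03]
  [1.51 0.02 0.03]
  [ 1.49 -0.19  0.03]
  [ 1.45 -0.4   0.03]
```

>>> drive_tool(plan=[[[-0.43,1.44,0],[0,0,0.146],4],[[-0.22,1.49,0],[0,0,0.146],4],[[0,1.5,0],[0,0,0.146],4],[[0.2,1.5,0],[0,0,0.146],4],[[0.4,1.45,0],[0,0,0.146],4]])

```text
time: 32.4
tool_pos: [0.638, -0.0398, 0.1954]
eef_rot: [[0.618, -0.786, -0.001], [-0.786, -0.618, -0.0], [-0.001, 0.001, -1.0]]
force: [0.3, 0.6, 0.5]
opening: 0.0402
grasp_force: 0.0
```

>>> drive_tool(plan=[[[0.6,1.4,0],[0,0,0.146],4],[[0.8,1.3,0],[0,0,0.146],4],[[1,1.1,0],[0,0,0.146],4],[[1.1,1,0],[0,0,0.146],4],[[1.3,0.8,0],[0,0,0.146],4]])

```text
time: 32.9
tool_pos: [0.6029, -0.1067, 0.1954]
eef_rot: [[-0.064, -0.998, -0.001], [-0.998, 0.064, -0.0], [0.0, 0.001, -1.0]]
force: [-0.3, 0.2, 0.2]
opening: 0.04
grasp_force: 0.0
```

>>> drive_tool(plan=[[[1.4,0.6,0],[0,0,0.146],4],[[1.45,0.4,0],[0,0,0.146],4],[[1.5,0.2,0],[0,0,0.146],4],[[1.5,0,0],[0,0,0.146],4],[[1.5,-0.2,0],[0,0,0.146],4]])

```text
time: 33.4
tool_pos: [0.5678, -0.1735, 0.1955]
eef_rot: [[-0.713, -0.701, -0.001], [-0.701, 0.713, 0.0], [0.001, 0.001, -1.0]]
force: [-0.3, -0.6, 0.4]
opening: 0.04
grasp_force: 0.0
```

>>> drive_tool(plan=[[[1.45,-0.4,0],[0,0,0.146],4],[[0,0,0],[0,0,0],4],[[0,0,0],[0,0,0],4],[[0,0,0],[0,0,0],4],[[0,0,0],[0,0,0],4]])

```text
time: 33.9
tool_pos: [0.5611, -0.1856, 0.196]
eef_rot: [[-0.803, -0.596, -0.0], [-0.596, 0.803, 0.0], [0.0, 0.0, -1.0]]
force: [-0.4, 0.2, 0.4]
opening: 0.04
grasp_force: 0.0
```

```bash
cat > dial.py <<'E'
from h import *
w=cam('wrist'); P=cloud(w);z=P[...,2];x=P[...,0];y=P[...,1]
V=w['img'].max(2)
m=(z>.132)&(z<.15)&(x>.5)&(x<.63)&(y<-.13)&(y>-.25)&(np.hypot(x-.564,y+.188)<.035);print('dial bar',rect(P,m))
wl=m&(V>150);print('white',wl.sum(),P[wl].mean(0) if wl.sum() else 0)
E
python3 -c "
from dial import *
save(w,'w10.png');print(manip.state()['joint_pos'].round(2))
go([.564,-.188,.124],-2.5,5)"
```

```text
dial bar (np.int64(1815), [array([ 0.5644, -0.1897]), array([0.0531, 0.0137]), np.float64(36.6982)])
white 170 [ 0.57753644 -0.17965102  0.14194034]
[-0.05  0.35 -0.13  0.   -1.09 -0.89]
now [ 0.5611 -0.1856  0.196 ] yaw -2.503 F [ 0.7 -0.4 -0.1] op 0.04 t 34.0
turn/row [ 0.    -0.    -0.001]
  [-0.02 -0.07  1.44]
  [-0.02 -0.07  1.44]
  [-0.02 -0.07  1.44]
  [-0.02 -0.07  1.44]
  [-0.02 -0.07  1.44]
```

View pics/w10.png

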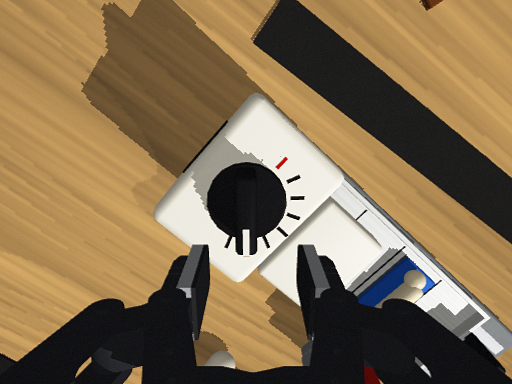

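The dial is at (247,205). Its white line points at the 6th mark after the red one (red at 281,162), so it reads 2.4 rad and the bar lies along the tool's x.

>>> drive_tool(plan=[[[0,-0.45,2],[0,0,0],3.5],[[0,0,2],[0,0,0],3.5],[[0,0,1.8],[0,0,0],3.5],[[0,0,1],[0,0,0],3.5],[[0,0,0.4],[0,0,0],3.5]])

```text
time: 34.45
tool_pos: [0.5631, -0.1894, 0.123]
eef_rot: [[-0.804, -0.595, -0.002], [-0.595, 0.804, 0.0], [0.002, 0.001, -1.0]]
force: [0.1, 0.6, -0.1]
opening: 0.035
grasp_force: 0.0
```

>>> drive_tool(plan=[[[0,0,0],[0,0,0],3],[[0,0,0],[0,0,0],0.8],[[0,0,0],[0,0,0],0.8],[[0,0,0],[0,0,0],0.8],[[0,0,0],[0,0,0],0.8]])

```text
time: 34.95
tool_pos: [0.5639, -0.1894, 0.1253]
eef_rot: [[-0.804, -0.595, 0.002], [-0.595, 0.804, 0.0], [-0.001, -0.001, -1.0]]
force: [-2.0, 3.5, 5.7]
opening: 0.0125
grasp_force: 60.5
```

```bash
python3 -c "
from h import *
print(manip.state()['wrist_torque']);go([.564,-.188,.124],-2.5,1)"
```

```text
[1.11961255 0.50856359 0.00626144]
now [ 0.5639 -0.1894  0.1253] yaw -2.504 F [-2.   3.5  5.7] op 0.0125 t 35.0
turn/row [-0.001  0.001 -0.004]
  [-0.09  0.11  0.13]
```

>>> drive_tool(plan=[[[0,0,0],[0,0,-0.14],0.8],[[0,0,0],[0,0,-0.14],0.8],[[0,0,0],[0,0,-0.14],0.8],[[0,0,0],[0,0,-0.14],0.8],[[0,0,0],[0,0,-0.14],0.8]])

```text
time: 35.45
tool_pos: [0.5644, -0.1896, 0.1253]
eef_rot: [[-0.226, -0.974, 0.003], [-0.974, 0.226, -0.0], [-0.0, -0.003, -1.0]]
force: [-0.6, 2.5, 4.7]
opening: 0.0128
grasp_force: 60.3
```

>>> drive_tool(plan=[[[0,0,0],[0,0,-0.14],0.8],[[0,0,0],[0,0,-0.14],0.8],[[0,0,0],[0,0,-0.14],0.8],[[0,0,0],[0,0,-0.14],0.8],[[0,0,0],[0,0,-0.14],0.8]])

```text
time: 35.95
tool_pos: [0.5649, -0.1895, 0.1253]
eef_rot: [[0.455, -0.891, 0.004], [-0.891, -0.455, -0.0], [0.002, -0.003, -1.0]]
force: [0.8, 4.1, 4.1]
opening: 0.0126
grasp_force: 60.2
```

>>> drive_tool(plan=[[[0,0,0],[0,0,-0.14],0.8],[[0,0,0],[0,0,-0.14],0.8],[[0,0,0],[0,0,-0.14],0.8],[[0,0,0],[0,0,-0.14],0.8],[[0,0,0],[0,0,-0.14],0.8]])

```text
time: 36.45
tool_pos: [0.5652, -0.1891, 0.1253]
eef_rot: [[0.921, -0.388, 0.004], [-0.388, -0.921, 0.0], [0.004, -0.002, -1.0]]
force: [0.8, 4.1, 4.5]
opening: 0.0125
grasp_force: 60.3
```

```bash
python3 -c "
from h import *
print(manip.state()['wrist_torque']);go([.564,-.188,.124],-.1,1)"
```

```text
[ 1.50431221 -0.17648222 -0.04699921]
now [ 0.5652 -0.1891  0.1253] yaw -0.399 F [0.8 4.1 4.5] op 0.0125 t 36.5
turn/row [-0.001 -0.004 -0.299]
  [-0.15 -0.06  0.13]
```

>>> drive_tool(plan=[[[0,0,0],[0,0,-0.1],0.8],[[0,0,0],[0,0,-0.1],0.8],[[0,0,0],[0,0,-0.1],0.8],[[0,0,0],[0,0,-0.05],0.8],[[0,0,0],[0,0,0],0.8]])

```text
time: 36.95
tool_pos: [0.5652, -0.1889, 0.1253]
eef_rot: [[0.998, -0.059, 0.005], [-0.059, -0.998, 0.002], [0.005, -0.002, -1.0]]
force: [0.9, 4.3, 5.1]
opening: 0.0127
grasp_force: 64.9
```

```bash
python3 -c "
from h import *
print(manip.state()['wrist_torque']);go([.564,-.188,.124],-.1,1)"
```

```text
[ 1.63224732 -0.19607123 -1.36295894]
now [ 0.5652 -0.1889  0.1253] yaw -0.059 F [0.9 4.3 5.1] op 0.0127 t 37.0
turn/row [-0.002 -0.005  0.041]
  [-0.13 -0.08  0.13]
```

The stop is reached (torque -1.4 N m). Three clicks back is 1.2 rad clockwise, to yaw -1.30.

>>> drive_tool(plan=[[[0,0,0],[0,0,0.14],0.8],[[0,0,0],[0,0,0.14],0.8],[[0,0,0],[0,0,0.14],0.8],[[0,0,0],[0,0,0.14],0.8],[[0,0,0],[0,0,0.14],0.8]])

```text
time: 37.45
tool_pos: [0.565, -0.1893, 0.1253]
eef_rot: [[0.725, -0.689, 0.004], [-0.689, -0.725, -0.0], [0.003, -0.003, -1.0]]
force: [0.6, 3.2, 4.1]
opening: 0.0122
grasp_force: 60.3
```

>>> drive_tool(plan=[[[0,0,0],[0,0,0.14],0.8],[[0,0,0],[0,0,0.14],0.8],[[0,0,0],[0,0,0.14],0.8],[[0,0,0],[0,0,0.12],0.8],[[0,0,0],[0,0,0],0.8]])

```text
time: 37.95
tool_pos: [0.5647, -0.1896, 0.1253]
eef_rot: [[0.273, -0.962, 0.003], [-0.962, -0.273, -0.0], [0.001, -0.003, -1.0]]
force: [0.8, 3.6, 6.2]
opening: 0.0118
grasp_force: 60.5
```

```bash
python3 -c "
from h import *
print(manip.state()['wrist_torque']);go([.564,-.188,.124],-1.3,1)"
```

```text
[ 1.0310334  -0.01510939 -0.06430584]
now [ 0.5647 -0.1896  0.1253] yaw -1.294 F [0.8 3.6 6.2] op 0.0118 t 38.0
turn/row [-0.003 -0.001  0.006]
  [-0.17  0.03  0.13]
```

Yaw is -1.294, as wanted. I'll release, rise and verify.

>>> drive_tool(plan=[[[0,0,0],[0,0,0],3],[[0,0,0],[0,0,0],4],[[0,0,0],[0,0,0],4],[[0,0,-2],[0,0,0],4],[[0,0,-4],[0,0,0],4]])

```text
time: 38.45
tool_pos: [0.561, -0.1895, 0.1808]
eef_rot: [[0.272, -0.962, -0.009], [-0.962, -0.272, 0.001], [-0.004, 0.009, -1.0]]
force: [0.0, 0.4, 0.7]
opening: 0.0402
grasp_force: 0.0
```

>>> drive_tool(plan=[[[0,0,-4],[0,0,0],4],[[0,0,-3],[0,0,0],4],[[-4,0,0],[0,0,0],4],[[-4,0,0],[0,0,0],4],[[0,0,0],[0,0,0],4]])

```text
time: 38.95
tool_pos: [0.5405, -0.1101, 0.2544]
eef_rot: [[0.277, -0.961, -0.0], [-0.961, -0.277, 0.001], [-0.001, -0.0, -1.0]]
force: [0.3, -1.2, 0.2]
opening: 0.0399
grasp_force: 0.0
```

>>> drive_tool(plan=[[[0,0,0],[0,0,0],4],[[0,0,0],[0,0,0],4],[[0,0,0],[0,0,0],4],[[0,0,0],[0,0,0],4],[[0,0,0],[0,0,0],4]])

```text
time: 39.45
tool_pos: [0.5418, -0.1133, 0.2538]
eef_rot: [[0.272, -0.962, -0.001], [-0.962, -0.272, -0.0], [-0.0, 0.001, -1.0]]
force: [0.3, -1.2, -0.5]
opening: 0.0397
grasp_force: 0.0
```

```bash
python3 -c "
from dial import *
save(w,'w11.png'); print(manip.state()['tool_pos'])
b=rect(P,m)[1]; c=cam('top')
cv2.imwrite('pics/fin.png',cv2.cvtColor(np.hstack([w['img'][:300,100:420],cv2.resize(c['img'][150:250,190:350],(480,300),interpolation=cv2.INTER_CUBIC)]),cv2.COLOR_RGB2BGR))
"
```

```text
dial bar (np.int64(1515), [array([ 0.5641, -0.1891]), array([0.0139, 0.0517]), np.float64(15.7468)])
white 161 [ 0.55980494 -0.17376194  0.14204034]
[ 0.54174622 -0.11321116  0.25387064]
```

View pics/fin.png

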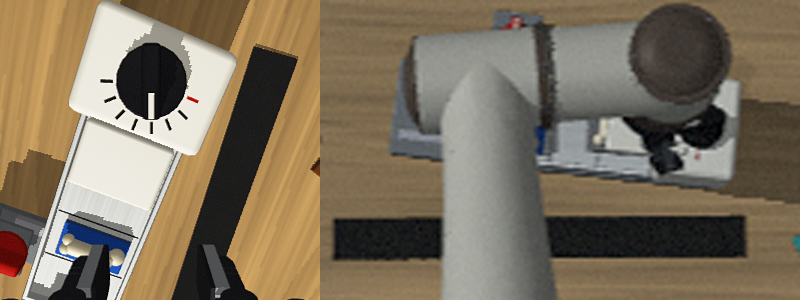

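The left half shows the dial's white line (151,105) at the third black mark after the red one (1.197 rad measured). I'll check numerically for both tiles, the tray and the clamp before handing in.

```bash
python3 -c "
from h import *
for n in ('wrist','scene'):
  w=cam(n); P=cloud(w);z=P[...,2]
  H,S,V=cv2.split(cv2.cvtColor(w['img'],cv2.COLOR_RGB2HSV))
  o=np.array([.581,-.022]); X=np.array([.995,-.099]);Y=np.array([.099,.995])
  q=P[...,:2]-o; a=q@X; b=q@Y
  for y0 in range(-115,120,10):
    m=(abs(a)<.035)&(abs(b-y0/1000-.005)<.005)
    if m.sum()>5: print(n,y0,m.sum(),'z',np.percentile(z[m],[10,50,95]).round(3),'rgb',np.median(w['img'][m],0))
  bl=(H>105)&(H<125)&(S>150)&(V>50)&(abs(a)<.06)&(abs(b)<.13); print('blue',bl.sum(),a[bl].mean() if bl.sum() else 0,np.percentile(b[bl],[5,95]) if bl.sum() else 0)
"
```

```text
wrist -115 2398 z [0.104 0.328 0.337] rgb [18. 18. 21.]
wrist -105 6239 z [0.105 0.312 0.336] rgb [17. 18. 20.]
wrist -95 7807 z [0.105 0.311 0.331] rgb [17. 17. 19.]
wrist -85 2615 z [0.104 0.308 0.326] rgb [28. 28. 32.]
wrist -75 1711 z [0.104 0.308 0.314] rgb [42. 34. 27.]
wrist -65 46 z [0.101 0.103 0.104] rgb [244. 241. 234.]
wrist -45 34 z [0.022 0.023 0.024] rgb [218.  218.  212.5]
wrist -35 506 z [0.021 0.022 0.024] rgb [217. 217. 212.]
wrist -25 489 z [0.021 0.022 0.024] rgb [219. 220. 215.]
wrist -15 484 z [0.021 0.022 0.024] rgb [220. 220. 215.]
wrist -5 471 z [0.022 0.023 0.024] rgb [126. 125. 122.]
wrist 5 655 z [0.022 0.029 0.031] rgb [ 14.  43. 103.]
wrist 15 720 z [0.03  0.037 0.048] rgb [ 93.   92.5 103. ]
wrist 25 271 z [0.043 0.049 0.051] rgb [205. 193. 168.]
wrist 35 57 z [0.03  0.044 0.049] rgb [216. 213. 197.]
wrist 45 75 z [0.029 0.03  0.032] rgb [ 31.  92. 198.]
wrist 55 126 z [0.022 0.023 0.024] rgb [232. 232. 230.]
wrist 65 126 z [0.022 0.022 0.024] rgb [233. 233. 230.]
wrist 75 120 z [0.021 0.022 0.024] rgb [232. 232. 229.]
wrist 85 110 z [0.021 0.022 0.024
[... 978 characters left out ...]
0.5 127.  115. ]
scene 15 99 z [0.048 0.557 0.591] rgb [68. 60. 52.]
scene 25 169 z [0.049 0.549 0.586] rgb [165. 158. 146.]
scene 35 212 z [0.032 0.051 0.584] rgb [207. 201. 186.]
scene 45 174 z [0.026 0.531 0.583] rgb [130.  129.5 181. ]
scene 55 130 z [0.024 0.544 0.584] rgb [187.5 184.5 176. ]
scene 65 141 z [0.024 0.54  0.581] rgb [205. 199. 186.]
scene 75 132 z [0.023 0.544 0.58 ] rgb [188.  184.5 175.5]
scene 85 124 z [0.024 0.541 0.578] rgb [145. 142. 136.]
scene 95 102 z [0.024 0.552 0.577] rgb [166.5 161.5 146.5]
scene 105 78 z [0.027 0.552 0.573] rgb [162.5 157.5 143. ]
scene 115 92 z [0.028 0.549 0.571] rgb [169.  162.5 150. ]
blue 111 0.001263550460613733 [0.0274539  0.05339974]
```

The metatarsal is no longer in its bay (bare floor there), so it has been knocked. I'll move the arm clear and find it.

>>> drive_tool(plan=[[[0,-4,-1],[0,0,0],4],[[0,-4,0],[0,0,0],4],[[2,-4,0],[0,0,0],4],[[4,-2,0],[0,0,0],4],[[4,-2,0],[0,0,0],4]])

```text
time: 40.15
tool_pos: [0.7245, -0.1652, 0.2636]
eef_rot: [[0.275, -0.962, -0.0], [-0.962, -0.275, -0.0], [-0.0, 0.0, -1.0]]
force: [0.8, 0.5, -0.9]
opening: 0.0401
grasp_force: 0.0
```

>>> drive_tool(plan=[[[4,1,0],[0,0,0],4],[[4,1,0],[0,0,0],4],[[4,1,0],[0,0,0],4],[[4,1,0],[0,0,0],4],[[4,1,0],[0,0,0],4]])

```text
time: 40.65
tool_pos: [0.7292, -0.373, 0.2639]
eef_rot: [[0.273, -0.962, -0.0], [-0.962, -0.273, 0.0], [-0.0, 0.0, -1.0]]
force: [0.4, -0.1, 0.8]
opening: 0.0402
grasp_force: 0.0
```

```bash
cat > tr.py <<'E'
from h import *
o=np.array([.581,-.022]); X=np.array([.995,-.099]);Y=np.array([.099,.995])
def grid(n,f=1):
  w=cam(n); P=cloud(w);z=P[...,2]; q=P[...,:2]-o; a=q@X*1000; b=q@Y*1000
  print(n,'rows: tray y; cols: tray x -50..; max z mm / mean rgb')
  for y0 in range(-120,120,12):
    r=[]
    for x0 in range(-75,80,15):
      m=(a>=x0)&(a<x0+15)&(b>=y0)&(b<y0+12)&(z<.3)
      r.append('%3d/%02x%02x%02x'%((np.percentile(z[m],80)*1000,)+tuple(int(v) for v in np.median(w['img'][m],0))) if m.sum()>1 else '    .     ')
    print('%4d'%y0,' '.join(r))
E
python3 -c "
from tr import *
print(manip.state()['tool_pos']); grid('scene'); grid('top')"
```

```text
[ 0.72918592 -0.37301034  0.26391719]
scene rows: tray y; cols: tray x -50..; max z mm / mean rgb
-120     .       33/d7d6cf  50/e9e9e6 106/edede7 106/ecece6 106/ecede7 104/efefe8 102/eae8e5  37/adaca9   2/c19b66   2/c59e6a
-108     .       34/d7cbc4 105/e8e8e3 106/f1eee6 107/f2efe7 106/f3f0e9 105/eceae4 103/e2e1d9  30/7f7c76   2/bf9964   3/c59f69
 -96     .       33/b5b5b1 106/f6f3ea 106/f4f1ea 107/f4f1ea 107/f4f1ea 107/f4f1ea 105/b8b3af  34/838379   2/c39d68   2/c4a069
 -84     .       34/cccdc5 106/e6e4e1 107/f4f2eb 107/f4f2ea 106/f4f2eb 107/f5f2eb 104/b0aca4  34/7f7977   2/bf9a65   2/c49f69
 -72     .       36/ccccc7 102/f5eee9 106/faf9f4 105/faf9f3 105/fbf9f3 102/fbf9f3 101/f5f2e9  31/857677   1/c39f69   1/c29e67
 -60     .       35/ccae8a  27/b8b6b3  47/f0e7d9  51/fdf8e4  50/fdf9e7  49/fdf8e5  47/f8f2dc  34/8e8580   2/c59e69   2/c49d68
 -48     .       36/cbc8bc  27/deded9  31/8f8a8e  32/898589  33/959194  33/8a868a  31/959394  34/828281   3/675135   2/6e5739
 -36     .       33/cac8c3  25/e1e1dc  26/e1e0db  25/e0e0da  24/dcdad6  25/dfddd9  25/dfdeda  34/7d7b78   2/6b5738   1/6
[... 3395 characters left out ...]
7085  29/596886  27/717b85  30/7e8694  39/7f8386  83/471919  83/5a1614
  60   0/5d5648  34/898d8e  22/979c9e  25/8a8e92  23/979b9d  24/92979a  24/93999c  25/909597  39/757a7b  63/5c2422  82/7c1b1a
  72   1/7a684c  33/8d9096  24/979c9f  22/939a9b  25/93999c  23/949a9c  25/959b9d  23/93989a  31/969b9e  46/585459  56/781b1b
  84   2/7c6a4f  35/7c8082  24/989da0  26/5d6263  25/606264  22/5d6162  24/5c6062  25/94999b  32/818488  41/646156  41/6e6558
  96   0/7a674c  30/53585e  23/999ea1  24/5e6263  21/5e6264  28/5e6164  25/5f6364  26/94999b  36/969c9c   3/826f50   2/7a674c
 108   0/7c6c4e  34/5f6364  26/5e6463  28/5e6163  28/5e6364  29/5e6162  24/5e6163  31/5b5e5f  36/5b5f60   1/806e50   5/78654c
```

The metatarsal lies flat in the tray but was knocked about 3 cm toward the head. It now straddles a bay line, partly under the snout. There's plenty of time, so I'll put it right properly: unclamp, pull out, re-seat it, push home, lock, then redo the dial.

```bash
python3 -c "
from h import *
go([.672,.027,.15],-.1,10)"
```

```text
now [ 0.7278 -0.3773  0.2615] yaw -1.301 F [-0.9  0.9 -0.1] op 0.0403 t 40.8
turn/row [ 0.    0.   -0.12]
  [-4.04 -0.54  1.12]
  [-3.95 -1.02  1.12]
  [-3.8  -1.49  1.12]
  [-3.59 -1.93  1.11]
  [-3.34 -2.35  1.11]
  [-3.03 -2.73  1.11]
  [-2.68 -3.08  1.11]
  [-2.3  -3.37  1.11]
  [-1.87 -3.63  1.11]
  [-1.43 -3.82  1.11]
```

>>> drive_tool(plan=[[[-4,-0.5,0.6],[0,0,-0.12],4],[[-4,-1,0.6],[0,0,-0.12],4],[[-3.8,-1.5,0.6],[0,0,-0.12],4],[[-3.6,-1.9,0.6],[0,0,-0.12],4],[[-3.3,-2.3,1],[0,0,-0.12],4]])

```text
time: 41.25
tool_pos: [0.699, -0.1683, 0.2306]
eef_rot: [[0.772, -0.636, 0.001], [-0.636, -0.772, -0.0], [0.001, -0.001, -1.0]]
force: [0.6, -0.1, 0.4]
opening: 0.0396
grasp_force: 0.0
```

>>> drive_tool(plan=[[[-3,-2.7,1.5],[0,0,-0.12],4],[[-2.7,-3.1,1.5],[0,0,-0.12],4],[[-2.3,-3.4,1.5],[0,0,-0.12],4],[[-1.9,-3.6,1.5],[0,0,-0.12],4],[[-1.4,-3.8,1.5],[0,0,-0.12],4]])

```text
time: 41.75
tool_pos: [0.6696, 0.0334, 0.1548]
eef_rot: [[0.996, -0.089, 0.0], [-0.089, -0.996, 0.0], [0.0, -0.0, -1.0]]
force: [0.7, -0.5, 0.2]
opening: 0.0396
grasp_force: 0.0
```

>>> drive_tool(plan=[[[0,0,0],[0,0,0],4],[[0,0,0],[0,0,0],4],[[0,0,0],[0,0,0],4],[[0,0,0],[0,0,0],4],[[0,0,0],[0,0,0],4]])

```text
time: 42.25
tool_pos: [0.6706, 0.0302, 0.1556]
eef_rot: [[0.995, -0.097, 0.001], [-0.097, -0.995, 0.0], [0.001, -0.0, -1.0]]
force: [-0.2, 0.1, -0.1]
opening: 0.04
grasp_force: 0.0
```

```bash
python3 -c "
from h import *
go([.673,.027,.066],-.1,5)"
```

```text
now [0.6706 0.0302 0.1556] yaw -0.097 F [-0.2  0.1 -0.1] op 0.04 t 42.2
turn/row [-0.    -0.     0.001]
  [0.05 0.06 1.79]
  [0.05 0.06 1.79]
  [0.05 0.06 1.79]
  [0.05 0.06 1.79]
  [0.05 0.06 1.79]
```

>>> drive_tool(plan=[[[0.2,0.3,2],[0,0,0],3.5],[[0,0,2.3],[0,0,0],3.5],[[0,0,2.3],[0,0,0],3.5],[[0,0,1.5],[0,0,0],3.5],[[0,0,0.8],[0,0,0],3.5]])

```text
time: 42.75
tool_pos: [0.6715, 0.0274, 0.0646]
eef_rot: [[0.995, -0.096, -0.002], [-0.096, -0.995, -0.001], [-0.002, 0.001, -1.0]]
force: [-0.3, 0.0, -0.2]
opening: 0.0349
grasp_force: 0.0
```

>>> drive_tool(plan=[[[0,0,0],[0,0,0],0.8],[[0,0,0],[0,0,0],0.8],[[0,0,0],[0,0,0],0.8],[[0,0,0],[0,0,0],0.8],[[0,0,0],[0,0,0],0.8]])

```text
time: 43.25
tool_pos: [0.6721, 0.027, 0.0664]
eef_rot: [[0.995, -0.095, 0.0], [-0.095, -0.995, -0.001], [0.0, 0.001, -1.0]]
force: [0.7, -4.5, -4.8]
opening: 0.0121
grasp_force: 60.4
```

>>> drive_tool(plan=[[[0,0,0],[0,0,-0.14],0.8],[[0,0,0],[0,0,-0.14],0.8],[[0,0,0],[0,0,-0.14],0.8],[[0,0,0],[0,0,-0.14],0.8],[[0,0,0],[0,0,-0.14],0.8]])

```text
time: 43.75
tool_pos: [0.6719, 0.0269, 0.0664]
eef_rot: [[0.82, 0.573, -0.0], [0.573, -0.82, -0.001], [-0.001, 0.001, -1.0]]
force: [1.9, -5.7, -3.5]
opening: 0.0122
grasp_force: 60.5
```

>>> drive_tool(plan=[[[0,0,0],[0,0,-0.14],0.8],[[0,0,0],[0,0,-0.14],0.8],[[0,0,0],[0,0,-0.14],0.8],[[0,0,0],[0,0,-0.14],0.8],[[0,0,0],[0,0,-0.14],0.8]])

```text
time: 44.25
tool_pos: [0.672, 0.0267, 0.0664]
eef_rot: [[0.258, 0.966, -0.0], [0.966, -0.258, -0.001], [-0.001, 0.0, -1.0]]
force: [1.2, -6.5, -3.9]
opening: 0.0124
grasp_force: 60.4
```

>>> drive_tool(plan=[[[0,0,0],[0,0,0],0.8],[[0,0,0],[0,0,0],4],[[0,0,0],[0,0,0],4],[[0,0,-3],[0,0,0],4],[[0,0,-5],[0,0,0],4]])

```text
time: 44.75
tool_pos: [0.67, 0.0285, 0.1439]
eef_rot: [[0.262, 0.965, -0.007], [0.965, -0.262, -0.001], [-0.003, -0.007, -1.0]]
force: [1.2, 0.2, 0.2]
opening: 0.0401
grasp_force: 0.0
```

```bash
python3 -c "
from h import *
go([.5955,.119,.147],-.1,10)"
```

```text
now [0.67   0.0285 0.1439] yaw 1.305 F [1.2 0.2 0.2] op 0.0401 t 44.8
turn/row [-0.     0.001  0.141]
  [ 0.68 -0.96 -0.03]
  [ 0.54 -1.04 -0.03]
  [ 0.39 -1.11 -0.03]
  [ 0.23 -1.15 -0.03]
  [ 0.06 -1.17 -0.03]
  [-0.1  -1.17 -0.03]
  [-0.26 -1.14 -0.03]
  [-0.42 -1.09 -0.03]
  [-0.57 -1.02 -0.03]
  [-0.71 -0.93 -0.03]
```

>>> drive_tool(plan=[[[0.7,-0.95,0],[0,0,0.14],4],[[0.55,-1.05,0],[0,0,0.14],4],[[0.4,-1.1,0],[0,0,0.14],4],[[0.2,-1.15,0],[0,0,0.14],4],[[0.05,-1.2,0],[0,0,0.14],4]])

```text
time: 45.25
tool_pos: [0.6346, 0.0749, 0.1474]
eef_rot: [[0.825, 0.565, 0.002], [0.565, -0.825, 0.001], [0.003, 0.0, -1.0]]
force: [0.3, 0.3, 0.3]
opening: 0.0399
grasp_force: 0.0
```

>>> drive_tool(plan=[[[-0.1,-1.2,0],[0,0,0.14],4],[[-0.25,-1.15,0],[0,0,0.14],4],[[-0.4,-1.1,0],[0,0,0.14],4],[[-0.55,-1,0],[0,0,0.14],4],[[-0.7,-0.9,0],[0,0,0.145],4]])

```text
time: 45.75
tool_pos: [0.5976, 0.1201, 0.1474]
eef_rot: [[0.994, -0.105, 0.002], [-0.105, -0.994, 0.001], [0.002, -0.002, -1.0]]
force: [-0.6, -0.4, -0.2]
opening: 0.0402
grasp_force: 0.0
```

>>> drive_tool(plan=[[[0,0,0],[0,0,0],3.5],[[0,0,0],[0,0,0],3.5],[[0,0,0],[0,0,0],3.5],[[0,0,0],[0,0,0],3.5],[[0,0,0],[0,0,0],3.5]])

```text
time: 46.25
tool_pos: [0.5977, 0.1185, 0.1461]
eef_rot: [[0.995, -0.099, 0.0], [-0.099, -0.995, -0.0], [0.0, -0.0, -1.0]]
force: [0.3, -0.3, -0.4]
opening: 0.0349
grasp_force: 0.0
```

```bash
python3 -c "
from h import *
go([.596,.1195,.0465],-.1,5)"
```

```text
now [0.5977 0.1185 0.1461] yaw -0.1 F [ 0.3 -0.3 -0.4] op 0.0349 t 46.2
turn/row [-0. -0.  0.]
  [-0.04 -0.02  1.99]
  [-0.04 -0.02  1.99]
  [-0.04 -0.02  1.99]
  [-0.04 -0.02  1.99]
  [-0.04 -0.02  1.99]
```

>>> drive_tool(plan=[[[-0.2,-0.1,2],[0,0,0],3.5],[[0,0,2.2],[0,0,0],3.5],[[0,0,2.2],[0,0,0],3.5],[[0,0,2.2],[0,0,0],3.5],[[0,0,1.4],[0,0,0],3.5]])

```text
time: 46.75
tool_pos: [0.5949, 0.1195, 0.0443]
eef_rot: [[0.995, -0.1, -0.002], [-0.1, -0.995, -0.001], [-0.002, 0.001, -1.0]]
force: [-0.2, 0.8, 0.4]
opening: 0.0345
grasp_force: 0.0
```

>>> drive_tool(plan=[[[0,0,0],[0,0,0],3.5],[[0,0,0],[0,0,0],0.8],[[0,0,0],[0,0,0],0.8],[[0,0,0],[0,0,0],0.8],[[0,0,0],[0,0,0],0.8]])

```text
time: 47.25
tool_pos: [0.5965, 0.1202, 0.0473]
eef_rot: [[0.995, -0.099, 0.002], [-0.099, -0.995, 0.001], [0.002, -0.001, -1.0]]
force: [1.0, -1.6, 1.0]
opening: 0.0127
grasp_force: 60.3
```

>>> drive_tool(plan=[[[0,-0.5,0],[0,0,0],0.8],[[0,-1,0],[0,0,0],0.8],[[0,-1.2,0],[0,0,0],0.8],[[0,-1.2,0],[0,0,0],0.8],[[0,-1.2,0],[0,0,0],0.8]])

```text
time: 47.75
tool_pos: [0.6016, 0.1723, 0.0472]
eef_rot: [[0.995, -0.099, 0.002], [-0.099, -0.995, 0.0], [0.002, -0.001, -1.0]]
force: [1.1, -2.2, 5.3]
opening: 0.0128
grasp_force: 61.0
```

>>> drive_tool(plan=[[[0,-1.2,0],[0,0,0],0.8],[[0,-1.2,0],[0,0,0],0.8],[[0,-1.2,0],[0,0,0],0.8],[[0,-1.2,0],[0,0,0],0.8],[[0,-1,0],[0,0,0],0.8]])

```text
time: 48.25
tool_pos: [0.6074, 0.2304, 0.0472]
eef_rot: [[0.995, -0.098, 0.002], [-0.098, -0.995, 0.001], [0.002, -0.001, -1.0]]
force: [2.4, -2.9, 6.4]
opening: 0.0126
grasp_force: 61.0
```

>>> drive_tool(plan=[[[0,-0.6,0],[0,0,0],0.8],[[0,-0.4,0],[0,0,0],0.8],[[0,-0.3,0],[0,0,0],0.8],[[0,-0.1,0],[0,0,0],0.8],[[0,0,0],[0,0,0],0.8]])

```text
time: 48.75
tool_pos: [0.6081, 0.2392, 0.0472]
eef_rot: [[0.995, -0.1, -0.001], [-0.1, -0.995, -0.006], [-0.001, 0.006, -1.0]]
force: [3.5, -14.8, 8.5]
opening: 0.0125
grasp_force: 61.4
```

>>> drive_tool(plan=[[[0,0,0],[0,0,0],3.5],[[0,0,0],[0,0,0],3.5],[[0,0,-3],[0,0,0],3.5],[[0,0,-4],[0,0,0],3.5],[[0,0,-4],[0,0,0],3.5]])

```text
time: 49.25
tool_pos: [0.6068, 0.2438, 0.1561]
eef_rot: [[0.995, -0.098, -0.002], [-0.098, -0.995, -0.0], [-0.002, 0.001, -1.0]]
force: [0.8, -0.3, 0.4]
opening: 0.035
grasp_force: 0.0
```

>>> drive_tool(plan=[[[-0.8,4,0],[0,0,0],3.5],[[-0.8,4,0],[0,0,0],3.5],[[-0.8,4,0],[0,0,0],3.5],[[-0.8,4,0],[0,0,0],3.5],[[-0.8,3,0],[0,0,0],3.5]])

```text
time: 49.75
tool_pos: [0.5479, 0.0569, 0.1557]
eef_rot: [[0.995, -0.099, -0.001], [-0.099, -0.995, 0.001], [-0.001, -0.001, -1.0]]
force: [0.5, 0.8, 0.0]
opening: 0.0348
grasp_force: 0.0
```

>>> drive_tool(plan=[[[0,0,0],[0,0,0],3.5],[[0,0,0],[0,0,0],3.5],[[0,0,0],[0,0,0],3.5],[[0,0,0],[0,0,0],3.5],[[0,0,0],[0,0,0],3.5]])

```text
time: 50.25
tool_pos: [0.5494, 0.0583, 0.1558]
eef_rot: [[0.995, -0.098, -0.0], [-0.098, -0.995, 0.0], [-0.0, 0.0, -1.0]]
force: [0.2, 0.1, -1.0]
opening: 0.0349
grasp_force: 0.0
```

```bash
cat > tiles.py <<'E'
from h import *
w=cam('wrist'); P=cloud(w);z=P[...,2];x=P[...,0];y=P[...,1]
o=np.array([.593,.098]); X=np.array([.995,-.099]);Y=np.array([.099,.995]); a=(P[...,:2]-o)@X; b=(P[...,:2]-o)@Y
ins=(abs(a)<.0515)&(abs(b)<.117)
for n,z0,z1 in (('plate',.0275,.0325),('ridge',.044,.054)):
  m=ins&(z>z0)&(z<z1)&((abs(a)<.049)); k,l,s,c=cv2.connectedComponentsWithStats(m.astype(np.uint8))
  for i in range(1,k):
    if s[i,4]>150: q=l==i; print(n,s[i,4],rect(P,q)[1],'tray x',np.percentile(a[q],[2,98]).round(4),'y',np.percentile(b[q],[2,98]).round(4),'rgb',np.median(w['img'][q],0))
E
python3 -c "
from tiles import *
go([.598,.040,.14],-.1,1)"
```

```text
plate 3579 [array([0.5946, 0.0339]), array([0.0441, 0.0789]), np.float64(84.4729)] tray x [-0.0302  0.0466] y [-0.0849 -0.0424] rgb [115. 113. 116.]
plate 3235 [array([0.593 , 0.1278]), array([0.0444, 0.0794]), np.float64(83.9685)] tray x [-0.0408  0.0361] y [0.0078 0.0505] rgb [ 16.  48. 108.]
ridge 2052 [array([0.5966, 0.0349]), array([0.024 , 0.0687]), np.float64(86.5313)] tray x [-0.0224  0.0416] y [-0.0719 -0.0556] rgb [229. 219. 186.]
ridge 2011 [array([0.5905, 0.1263]), array([0.0209, 0.0702]), np.float64(87.4884)] tray x [-0.0368  0.0275] y [0.0187 0.0368] rgb [211. 199. 170.]
now [0.5493 0.0582 0.1558] yaw -0.099 F [-0.2  0.6 -0.7] op 0.035 t 50.3
turn/row [0.    0.    0.001]
  [5.03 1.33 1.58]
```

The metatarsal is flat and square at tray y = -64 mm, and the femur is untouched in its bay. I'll re-grip it and move it 35 mm back to its bay.

>>> drive_tool(plan=[[[2.4,1,1],[0,0,0],3.2],[[2.35,1,2],[0,0,0],3.2],[[0,0,3],[0,0,0],3.2],[[0,0,3],[0,0,0],3.2],[[0,0,1.8],[0,0,0],3.2]])

```text
time: 50.8
tool_pos: [0.5933, 0.0326, 0.0454]
eef_rot: [[0.995, -0.1, -0.004], [-0.1, -0.995, -0.001], [-0.004, 0.001, -1.0]]
force: [0.3, 0.3, -0.3]
opening: 0.0318
grasp_force: 0.0
```

>>> drive_tool(plan=[[[0,0,0.5],[0,0,0],3.2],[[0,0,0.3],[0,0,0],3.2],[[0,0,0],[0,0,0],3.2],[[0,0,0],[0,0,0],3.2],[[0,0,0],[0,0,0],3.2]])

```text
time: 51.3
tool_pos: [0.595, 0.033, 0.0413]
eef_rot: [[0.995, -0.099, 0.002], [-0.099, -0.995, 0.001], [0.002, -0.001, -1.0]]
force: [0.2, -0.5, -0.2]
opening: 0.032
grasp_force: 0.0
```

>>> drive_tool(plan=[[[0,0,0],[0,0,0],1],[[0,0,0],[0,0,0],1],[[0,0,0],[0,0,0],1],[[0,0,0],[0,0,0],1],[[0,0,0],[0,0,0],1]])

```text
time: 51.8
tool_pos: [0.5949, 0.0329, 0.0411]
eef_rot: [[0.995, -0.099, 0.001], [-0.099, -0.995, 0.0], [0.001, -0.0, -1.0]]
force: [-1.4, 1.1, 6.1]
opening: 0.0141
grasp_force: 59.8
```

>>> drive_tool(plan=[[[0,0,-0.7],[0,0,0],1],[[0,0,-0.8],[0,0,0],1],[[-0.3,-1.2,0],[0,0,0],1],[[-0.3,-1.2,0],[0,0,0],1],[[-0.2,-1.1,0],[0,0,0],1]])

```text
time: 52.3
tool_pos: [0.5894, 0.0696, 0.0549]
eef_rot: [[0.995, -0.099, -0.001], [-0.099, -0.995, 0.0], [-0.001, 0.0, -1.0]]
force: [-0.4, 0.3, -1.1]
opening: 0.0139
grasp_force: 59.0
```

>>> drive_tool(plan=[[[0,0,0],[0,0,0],1],[[0,0,0.7],[0,0,0],1],[[0,0,0.4],[0,0,0],1],[[0,0,0.3],[0,0,0],1],[[0,0,0.1],[0,0,0],1]])

```text
time: 52.8
tool_pos: [0.5893, 0.0679, 0.0411]
eef_rot: [[0.995, -0.1, -0.002], [-0.1, -0.995, -0.001], [-0.002, 0.001, -1.0]]
force: [-6.9, 0.9, 12.9]
opening: 0.0141
grasp_force: 60.8
```

>>> drive_tool(plan=[[[0,0,0],[0,0,0],1],[[0,0,0],[0,0,0],1],[[0,0,0],[0,0,0],2.8],[[0,0,0],[0,0,0],2.8],[[0,0,0],[0,0,0],2.8]])

```text
time: 53.3
tool_pos: [0.5899, 0.068, 0.0398]
eef_rot: [[0.995, -0.1, -0.0], [-0.1, -0.995, -0.0], [-0.0, 0.0, -1.0]]
force: [-0.3, 1.0, -1.0]
opening: 0.0281
grasp_force: 0.0
```

>>> drive_tool(plan=[[[0,0,-2],[0,0,0],2.8],[[0,0,-3],[0,0,0],3.5],[[0,0,-4],[0,0,0],3.5],[[-2,0,-2],[0,0,0],3.5],[[-2,0,0],[0,0,0],3.5]])

```text
time: 53.8
tool_pos: [0.5521, 0.0729, 0.1535]
eef_rot: [[0.995, -0.1, 0.007], [-0.1, -0.995, 0.002], [0.007, -0.003, -1.0]]
force: [0.3, 0.5, -0.8]
opening: 0.035
grasp_force: 0.0
```

```bash
python3 -c "
from tiles import *
go([.6075,.239,.147],-.1,5)"
```

```text
plate 3555 [array([0.5893, 0.0673]), array([0.044 , 0.0795]), np.float64(84.1856)] tray x [-0.039   0.0383] y [-0.0522 -0.0096] rgb [111. 108. 111.]
plate 3291 [array([0.5926, 0.1278]), array([0.0444, 0.0793]), np.float64(84.1058)] tray x [-0.0411  0.0356] y [0.0079 0.0506] rgb [ 16.  55. 107.]
ridge 2019 [array([0.5911, 0.0671]), array([0.0233, 0.069 ]), np.float64(84.3601)] tray x [-0.0313  0.0324] y [-0.0388 -0.0226] rgb [224. 213. 179.]
ridge 2015 [array([0.5911, 0.1262]), array([0.0215, 0.0719]), np.float64(86.4265)] tray x [-0.0369  0.0281] y [0.019  0.0369] rgb [212. 200. 170.]
now [0.5474 0.0724 0.1516] yaw -0.1 F [-3.5 -0.8 -1.8] op 0.0348 t 53.9
turn/row [-0. -0. -0.]
  [ 0.86 -3.44  0.1 ]
  [ 0.86 -3.44  0.1 ]
  [ 0.86 -3.44  0.1 ]
  [ 0.86 -3.44  0.1 ]
  [ 0.86 -3.44  0.09]
```

Both are now in their bays (centres at about -31 and +29). Back to the handle, and this time I'll push in more gently.

>>> drive_tool(plan=[[[0.8,-3.4,0],[0,0,0],3.5],[[0.8,-3.4,0],[0,0,0],3.5],[[0.8,-3.4,0],[0,0,0],3.5],[[0.8,-3.4,0],[0,0,0],3.5],[[0.8,-3.4,0],[0,0,0],3.5]])

```text
time: 54.35
tool_pos: [0.6072, 0.2386, 0.1494]
eef_rot: [[0.995, -0.1, -0.001], [-0.1, -0.995, -0.001], [-0.001, 0.001, -1.0]]
force: [0.5, -0.5, -0.2]
opening: 0.0348
grasp_force: 0.0
```

>>> drive_tool(plan=[[[0,0,0],[0,0,0],3.5],[[0,0,0],[0,0,0],3.5],[[0,0,0],[0,0,0],3.5],[[0,0,0],[0,0,0],3.5],[[0,0,0],[0,0,0],3.5]])

```text
time: 54.85
tool_pos: [0.6068, 0.2365, 0.1504]
eef_rot: [[0.995, -0.101, 0.0], [-0.101, -0.995, 0.0], [0.0, -0.0, -1.0]]
force: [-1.0, -0.2, 0.1]
opening: 0.0351
grasp_force: 0.0
```

```bash
python3 -c "
from h import *
go([.607,.239,.0465],-.1,5)"
```

```text
now [0.6068 0.2365 0.1504] yaw -0.101 F [-1.  -0.2  0.1] op 0.0351 t 54.9
turn/row [-0. -0. -0.]
  [-0.   -0.05  2.08]
  [-0.   -0.05  2.08]
  [-0.   -0.05  2.08]
  [-0.   -0.05  2.08]
  [-0.   -0.05  2.08]
```

>>> drive_tool(plan=[[[0,-0.2,2.4],[0,0,0],3.5],[[0,0,2.4],[0,0,0],3.5],[[0,0,2.4],[0,0,0],3.5],[[0,0,2],[0,0,0],3.5],[[0,0,1.2],[0,0,0],3.5]])

```text
time: 55.35
tool_pos: [0.6063, 0.2385, 0.0445]
eef_rot: [[0.995, -0.1, -0.002], [-0.1, -0.995, -0.001], [-0.002, 0.001, -1.0]]
force: [-0.1, -1.2, -0.3]
opening: 0.035
grasp_force: 0.0
```

>>> drive_tool(plan=[[[0,0,0],[0,0,0],3.5],[[0,0,0],[0,0,0],0.8],[[0,0,0],[0,0,0],0.8],[[0,0,0],[0,0,0],0.8],[[0,0,0],[0,0,0],0.8]])

```text
time: 55.85
tool_pos: [0.6078, 0.2392, 0.0476]
eef_rot: [[0.995, -0.099, 0.002], [-0.099, -0.995, 0.0], [0.002, -0.001, -1.0]]
force: [-0.5, -3.8, 4.0]
opening: 0.013
grasp_force: 59.8
```

>>> drive_tool(plan=[[[0,0.4,0],[0,0,0],0.8],[[0,0.7,0],[0,0,0],0.8],[[0,0.9,0],[0,0,0],0.8],[[0,0.9,0],[0,0,0],0.8],[[0,0.9,0],[0,0,0],0.8]])

```text
time: 56.35
tool_pos: [0.6042, 0.2027, 0.0475]
eef_rot: [[0.995, -0.099, 0.003], [-0.099, -0.995, 0.003], [0.003, -0.003, -1.0]]
force: [-0.6, 2.7, 5.1]
opening: 0.0127
grasp_force: 60.2
```

>>> drive_tool(plan=[[[0,0.9,0],[0,0,0],0.8],[[0,0.9,0],[0,0,0],0.8],[[0,0.9,0],[0,0,0],0.8],[[0,0.9,0],[0,0,0],0.8],[[0,0.9,0],[0,0,0],0.8]])

```text
time: 56.85
tool_pos: [0.5998, 0.1578, 0.0476]
eef_rot: [[0.995, -0.099, 0.003], [-0.099, -0.995, 0.002], [0.003, -0.003, -1.0]]
force: [-0.6, 2.7, 5.3]
opening: 0.0126
grasp_force: 60.2
```

>>> drive_tool(plan=[[[0,0.9,0],[0,0,0],0.8],[[0,0.9,0],[0,0,0],0.8],[[0,0.7,0],[0,0,0],0.8],[[0,0.4,0],[0,0,0],0.8],[[0,0.3,0],[0,0,0],0.8]])

```text
time: 57.35
tool_pos: [0.5966, 0.1257, 0.0475]
eef_rot: [[0.995, -0.099, 0.003], [-0.099, -0.995, 0.002], [0.003, -0.002, -1.0]]
force: [-0.3, 2.6, 5.3]
opening: 0.0129
grasp_force: 60.3
```

Six mm to go.

>>> drive_tool(plan=[[[0,0.3,0],[0,0,0],0.8],[[0,0.3,0],[0,0,0],0.8],[[0,0.2,0],[0,0,0],0.8],[[0,0.1,0],[0,0,0],0.8],[[0,0,0],[0,0,0],0.8]])

```text
time: 57.85
tool_pos: [0.5961, 0.1196, 0.0476]
eef_rot: [[0.995, -0.099, 0.005], [-0.099, -0.995, 0.005], [0.005, -0.006, -1.0]]
force: [-3.2, 11.2, 6.1]
opening: 0.0127
grasp_force: 60.3
```

>>> drive_tool(plan=[[[0,0,0],[0,0,0],3.5],[[0,0,0],[0,0,0],3.5],[[0,0,-3],[0,0,0],3.5],[[0,0,-4],[0,0,0],4],[[0,0,-3],[0,0,0],4]])

```text
time: 58.35
tool_pos: [0.5948, 0.1155, 0.1475]
eef_rot: [[0.995, -0.1, 0.0], [-0.1, -0.995, -0.0], [0.0, 0.0, -1.0]]
force: [-0.1, 0.2, 0.2]
opening: 0.0398
grasp_force: 0.0
```

```bash
python3 -c "
from h import *
w=cam('wrist'); P=cloud(w);z=P[...,2];x=P[...,0];y=P[...,1]
H,S,V=cv2.split(cv2.cvtColor(w['img'],cv2.COLOR_RGB2HSV))
r=((H<6)|(H>172))&(S>150)&(V>60); print('bar',rect(P,r&(z>.077)&(z<.09)))
print('handle',rect(P,(z>.064)&(z<.075)&(V<70)&(x>.54)&(x<.68)&(y>.09)&(y<.16)))
go([.672,.027,.15],1.3,10)"
```

```text
bar (np.int64(2061), [array([0.672 , 0.0264]), array([0.0497, 0.0142]), np.float64(74.8321)])
handle (np.int64(1683), [array([0.5951, 0.1192]), array([0.0136, 0.0596]), np.float64(84.419)])
now [0.5978 0.1163 0.1533] yaw -0.099 F [ 1.6 -0.2  4.4] op 0.0398 t 58.4
turn/row [ 0.    -0.001 -0.14 ]
  [0.83 0.82 0.04]
  [0.7  0.92 0.04]
  [0.57 1.01 0.04]
  [0.42 1.08 0.03]
  [0.27 1.13 0.03]
  [0.11 1.16 0.03]
  [-0.05  1.16  0.03]
  [-0.22  1.14  0.03]
  [-0.37  1.1   0.03]
  [-0.52  1.04  0.03]
```

>>> drive_tool(plan=[[[0.85,0.8,0],[0,0,-0.14],4],[[0.7,0.9,0],[0,0,-0.14],4],[[0.6,1,0],[0,0,-0.14],4],[[0.4,1.1,0],[0,0,-0.14],4],[[0.3,1.1,0],[0,0,-0.14],4]])

```text
time: 58.9
tool_pos: [0.6319, 0.071, 0.1452]
eef_rot: [[0.822, 0.569, -0.002], [0.569, -0.822, -0.0], [-0.002, -0.001, -1.0]]
force: [0.2, 0.7, -0.5]
opening: 0.0404
grasp_force: 0.0
```

>>> drive_tool(plan=[[[0.1,1.2,0],[0,0,-0.14],4],[[-0.05,1.2,0],[0,0,-0.14],4],[[-0.2,1.1,0],[0,0,-0.14],4],[[-0.4,1.1,0],[0,0,-0.14],4],[[-0.5,1,0],[0,0,-0.14],4]])

```text
time: 59.4
tool_pos: [0.6689, 0.0262, 0.145]
eef_rot: [[0.263, 0.965, -0.002], [0.965, -0.263, -0.0], [-0.001, -0.002, -1.0]]
force: [-0.2, 0.2, -0.5]
opening: 0.0403
grasp_force: 0.0
```

>>> drive_tool(plan=[[[0,0,0],[0,0,0],4],[[0,0,0],[0,0,0],4],[[0,0,0],[0,0,0],4],[[0,0,0],[0,0,0],4],[[0,0,0],[0,0,0],4]])

```text
time: 59.9
tool_pos: [0.669, 0.0277, 0.1462]
eef_rot: [[0.267, 0.964, 0.0], [0.964, -0.267, 0.0], [0.0, 0.0, -1.0]]
force: [0.0, 0.1, -0.4]
opening: 0.0401
grasp_force: 0.0
```

```bash
python3 -c "
from h import *
go([.6725,.027,.066],1.306,5)"
```

```text
now [0.669  0.0277 0.1462] yaw 1.3 F [ 0.   0.1 -0.4] op 0.0401 t 59.9
turn/row [ 0.    -0.    -0.001]
  [0.01 0.07 1.6 ]
  [0.01 0.07 1.6 ]
  [0.01 0.07 1.6 ]
  [0.01 0.07 1.6 ]
  [0.01 0.07 1.6 ]
```

>>> drive_tool(plan=[[[0,0.35,2],[0,0,0],3.5],[[0,0,2],[0,0,0],3.5],[[0,0,2],[0,0,0],3.5],[[0,0,1.4],[0,0,0],3.5],[[0,0,0.6],[0,0,0],3.5]])

```text
time: 60.4
tool_pos: [0.6717, 0.0264, 0.0644]
eef_rot: [[0.267, 0.964, -0.003], [0.964, -0.267, -0.001], [-0.001, -0.002, -1.0]]
force: [-0.3, 1.1, -0.8]
opening: 0.0352
grasp_force: 0.0
```

>>> drive_tool(plan=[[[0,0,0],[0,0,0],0.8],[[0,0,0],[0,0,0],0.8],[[0,0,0],[0,0,0],0.8],[[0,0,0],[0,0,0],0.8],[[0,0,0],[0,0,0],0.8]])

```text
time: 60.9
tool_pos: [0.6724, 0.0265, 0.0666]
eef_rot: [[0.267, 0.964, -0.0], [0.964, -0.267, 0.0], [0.0, -0.0, -1.0]]
force: [-2.4, 1.1, 0.9]
opening: 0.0125
grasp_force: 60.4
```

>>> drive_tool(plan=[[[0,0,0],[0,0,0.14],0.8],[[0,0,0],[0,0,0.14],0.8],[[0,0,0],[0,0,0.14],0.8],[[0,0,0],[0,0,0.14],0.8],[[0,0,0],[0,0,0.14],0.8]])

```text
time: 61.4
tool_pos: [0.6723, 0.0265, 0.0666]
eef_rot: [[0.828, 0.56, -0.0], [0.56, -0.828, 0.0], [-0.0, -0.0, -1.0]]
force: [-2.9, 1.3, 0.5]
opening: 0.0125
grasp_force: 60.5
```

>>> drive_tool(plan=[[[0,0,0],[0,0,0.14],0.8],[[0,0,0],[0,0,0.14],0.8],[[0,0,0],[0,0,0.14],0.8],[[0,0,0],[0,0,0.14],0.8],[[0,0,0],[0,0,0.1],0.8]])

```text
time: 61.9
tool_pos: [0.6722, 0.0265, 0.0666]
eef_rot: [[0.998, -0.064, -0.001], [-0.064, -0.998, 0.0], [-0.001, 0.0, -1.0]]
force: [-2.2, 1.6, 0.3]
opening: 0.0127
grasp_force: 60.5
```

>>> drive_tool(plan=[[[0,0,0],[0,0,0.05],0.8],[[0,0,0],[0,0,0.03],0.8],[[0,0,0],[0,0,0.02],0.8],[[0,0,0],[0,0,0],0.8],[[0,0,0],[0,0,0],0.8]])

```text
time: 62.4
tool_pos: [0.6723, 0.0265, 0.0666]
eef_rot: [[0.988, -0.156, -0.001], [-0.156, -0.988, -0.001], [-0.001, 0.001, -1.0]]
force: [-5.1, 3.0, 2.7]
opening: 0.0129
grasp_force: 71.1
```

```bash
python3 -c "
from h import *
print(manip.state()['wrist_torque']);go([.673,.027,.2],-.1,1)"
```

```text
[0.61368189 1.46786872 1.52135165]
now [0.6723 0.0265 0.0666] yaw -0.157 F [-5.1  3.   2.7] op 0.0129 t 62.4
turn/row [ 0.001  0.001 -0.057]
  [  0.06  -0.05 -13.34]
```

>>> drive_tool(plan=[[[0,0,0],[0,0,0],4],[[0,0,0],[0,0,0],4],[[0,0,-3],[0,0,0],4],[[0,0,-5],[0,0,0],4],[[0,0,-5],[0,0,0],4]])

```text
time: 62.9
tool_pos: [0.6729, 0.0258, 0.197]
eef_rot: [[0.987, -0.162, -0.0], [-0.162, -0.987, -0.0], [-0.0, 0.0, -1.0]]
force: [1.2, 0.2, -0.3]
opening: 0.0398
grasp_force: 0.0
```

```bash
python3 -c "
from h import *
w=cam('wrist'); P=cloud(w);z=P[...,2];x=P[...,0];y=P[...,1]
H,S,V=cv2.split(cv2.cvtColor(w['img'],cv2.COLOR_RGB2HSV))
r=((H<6)|(H>172))&(S>150)&(V>60); print('bar',rect(P,r&(z>.077)&(z<.09)))
go([.565,-.189,.196],-1.297,10)"
```

```text
bar (np.int64(957), [array([0.6723, 0.0261]), array([0.014 , 0.0495]), np.float64(84.3042)])
now [0.6781 0.0258 0.2089] yaw -0.16 F [2.5 0.3 8.5] op 0.0405 t 63.0
turn/row [-0.001 -0.001  0.114]
  [-0.78  2.3   0.11]
  [-0.51  2.37  0.11]
  [-0.24  2.42  0.11]
  [0.04 2.43 0.12]
  [0.31 2.41 0.12]
  [0.59 2.36 0.12]
  [0.85 2.27 0.13]
  [1.1  2.16 0.13]
  [1.34 2.02 0.13]
  [1.56 1.86 0.13]
```

Locked (bar at the tray's x axis, 84.3°). Now to the dial.

>>> drive_tool(plan=[[[-0.8,2.3,0],[0,0,0.114],4],[[-0.5,2.4,0],[0,0,0.114],4],[[-0.2,2.4,0],[0,0,0.114],4],[[0,2.4,0],[0,0,0.114],4],[[0.3,2.4,0],[0,0,0.114],4]])

```text
time: 63.45
tool_pos: [0.6161, -0.0818, 0.1962]
eef_rot: [[0.741, -0.672, 0.002], [-0.672, -0.741, 0.0], [0.001, -0.002, -1.0]]
force: [0.4, -0.5, -0.2]
opening: 0.04
grasp_force: 0.0
```

>>> drive_tool(plan=[[[0.6,2.4,0],[0,0,0.114],4],[[0.85,2.3,0],[0,0,0.114],4],[[1.1,2.2,0],[0,0,0.114],4],[[1.3,2,0],[0,0,0.114],4],[[1.5,1.8,0],[0,0,0.114],4]])

```text
time: 63.95
tool_pos: [0.5588, -0.1889, 0.1963]
eef_rot: [[0.261, -0.965, 0.002], [-0.965, -0.261, -0.0], [0.001, -0.002, -1.0]]
force: [0.0, -0.1, -0.2]
opening: 0.04
grasp_force: 0.0
```

>>> drive_tool(plan=[[[0,0,0],[0,0,0],4],[[0,0,0],[0,0,0],4],[[0,0,0],[0,0,0],4],[[0,0,0],[0,0,0],4],[[0,0,0],[0,0,0],4]])

```text
time: 64.45
tool_pos: [0.5592, -0.1869, 0.196]
eef_rot: [[0.269, -0.963, 0.0], [-0.963, -0.269, 0.0], [0.0, -0.0, -1.0]]
force: [0.8, 0.2, 0.1]
opening: 0.0403
grasp_force: 0.0
```

```bash
python3 -c "
from dial import *
go([.565,-.1893,.1255],-1.3,1)"
```

```text
dial bar (np.int64(1832), [array([ 0.5643, -0.1894]), array([0.0138, 0.0528]), np.float64(15.6799)])
white 170 [ 0.55959408 -0.17366706  0.14199489]
now [ 0.5591 -0.187   0.196 ] yaw -1.299 F [-0.  -0.1 -0.1] op 0.0399 t 64.5
turn/row [-0.    -0.     0.001]
  [ 0.38 -0.5   7.05]
```

>>> drive_tool(plan=[[[0.4,-0.5,2],[0,0,0],3.5],[[0,0,2],[0,0,0],3.5],[[0,0,1.6],[0,0,0],3.5],[[0,0,1],[0,0,0],3.5],[[0,0,0.4],[0,0,0],3.5]])

```text
time: 65.0
tool_pos: [0.5643, -0.1897, 0.125]
eef_rot: [[0.268, -0.963, -0.002], [-0.963, -0.268, 0.0], [-0.001, 0.002, -1.0]]
force: [0.1, 0.2, -0.3]
opening: 0.0349
grasp_force: 0.0
```

>>> drive_tool(plan=[[[0,0,0],[0,0,0],3],[[0,0,0],[0,0,0],0.8],[[0,0,0],[0,0,0],0.8],[[0,0,0],[0,0,0],0.8],[[0,0,0],[0,0,0],0.8]])

```text
time: 65.5
tool_pos: [0.565, -0.1902, 0.1272]
eef_rot: [[0.268, -0.963, 0.001], [-0.963, -0.268, -0.0], [0.001, -0.001, -1.0]]
force: [-1.5, -0.6, 4.5]
opening: 0.0119
grasp_force: 60.6
```

>>> drive_tool(plan=[[[0,0,0],[0,0,-0.14],0.8],[[0,0,0],[0,0,-0.14],0.8],[[0,0,0],[0,0,-0.14],0.8],[[0,0,0],[0,0,-0.14],0.8],[[0,0,0],[0,0,-0.14],0.8]])

```text
time: 66.0
tool_pos: [0.5657, -0.1896, 0.1272]
eef_rot: [[0.829, -0.56, 0.003], [-0.56, -0.829, 0.0], [0.002, -0.002, -1.0]]
force: [0.2, 2.8, 3.6]
opening: 0.0126
grasp_force: 60.5
```

>>> drive_tool(plan=[[[0,0,0],[0,0,-0.14],0.8],[[0,0,0],[0,0,-0.14],0.8],[[0,0,0],[0,0,-0.14],0.8],[[0,0,0],[0,0,-0.1],0.8],[[0,0,0],[0,0,-0.03],0.8]])

```text
time: 66.5
tool_pos: [0.5659, -0.189, 0.1273]
eef_rot: [[0.999, -0.052, 0.004], [-0.052, -0.999, 0.002], [0.004, -0.002, -1.0]]
force: [0.4, 4.5, 5.0]
opening: 0.0125
grasp_force: 66.4
```

>>> drive_tool(plan=[[[0,0,0],[0,0,0],0.8],[[0,0,0],[0,0,0],0.8],[[0,0,0],[0,0,0],0.8],[[0,0,0],[0,0,0],0.8],[[0,0,0],[0,0,0],0.8]])

```text
time: 67.0
tool_pos: [0.5659, -0.189, 0.1272]
eef_rot: [[0.998, -0.055, 0.004], [-0.055, -0.998, 0.002], [0.004, -0.002, -1.0]]
force: [0.5, 3.6, 5.0]
opening: 0.0126
grasp_force: 65.3
```

```bash
python3 -c "
from h import *
print(manip.state()['wrist_torque']);go([.565,-.1893,.1255],-1.3,9)"
```

```text
[ 1.37431479  0.03271516 -1.21612626]
now [ 0.5659 -0.189   0.1272] yaw -0.055 F [0.5 3.6 5. ] op 0.0126 t 67.0
turn/row [-0.    -0.     0.138]
  [-0.01  0.    0.02]
  [-0.01  0.01  0.02]
  [-0.01  0.01  0.02]
  [-0.01  0.01  0.02]
  [-0.01  0.01  0.02]
  [-0.    0.01  0.02]
  [-0.    0.01  0.02]
  [-0.    0.01  0.02]
  [-0.    0.01  0.02]
```

At the stop again (-1.2 N m). Back 1.245 rad in tool yaw, to -1.30.

>>> drive_tool(plan=[[[0,0,0],[0,0,0.14],0.8],[[0,0,0],[0,0,0.14],0.8],[[0,0,0],[0,0,0.14],0.8],[[0,0,0],[0,0,0.14],0.8],[[0,0,0],[0,0,0.14],0.8]])

```text
time: 67.5
tool_pos: [0.5656, -0.1898, 0.1272]
eef_rot: [[0.728, -0.685, 0.003], [-0.685, -0.728, -0.0], [0.002, -0.002, -1.0]]
force: [-1.6, 0.6, 3.8]
opening: 0.0121
grasp_force: 60.5
```

>>> drive_tool(plan=[[[0,0,0],[0,0,0.14],0.8],[[0,0,0],[0,0,0.14],0.8],[[0,0,0],[0,0,0.14],0.8],[[0,0,0],[0,0,0.125],0.8],[[0,0,0],[0,0,0],0.8]])

```text
time: 68.0
tool_pos: [0.565, -0.1902, 0.1272]
eef_rot: [[0.272, -0.962, 0.001], [-0.962, -0.272, -0.001], [0.001, -0.001, -1.0]]
force: [-1.9, -0.3, 5.1]
opening: 0.0127
grasp_force: 60.7
```

>>> drive_tool(plan=[[[0,0,0],[0,0,0],3],[[0,0,0],[0,0,0],4],[[0,0,0],[0,0,0],4],[[0,0,-2],[0,0,0],4],[[0,0,-4],[0,0,0],4]])

```text
time: 68.5
tool_pos: [0.5624, -0.1895, 0.1829]
eef_rot: [[0.272, -0.962, -0.009], [-0.962, -0.272, 0.002], [-0.004, 0.008, -1.0]]
force: [0.8, 0.3, -0.6]
opening: 0.0398
grasp_force: 0.0
```

>>> drive_tool(plan=[[[0,0,-4],[0,0,0],4],[[0,0,-3],[0,0,0],4],[[-4,0,0],[0,0,0],4],[[-4,0,0],[0,0,0],4],[[0,0,0],[0,0,0],4]])

```text
time: 69.0
tool_pos: [0.5418, -0.1101, 0.2566]
eef_rot: [[0.276, -0.961, 0.001], [-0.961, -0.276, 0.001], [-0.001, -0.001, -1.0]]
force: [0.4, -0.8, 0.2]
opening: 0.0402
grasp_force: 0.0
```

>>> drive_tool(plan=[[[0,0,0],[0,0,0],4],[[0,0,0],[0,0,0],4],[[0,0,0],[0,0,0],4],[[0,0,0],[0,0,0],4],[[0,0,0],[0,0,0],4]])

```text
time: 69.5
tool_pos: [0.5429, -0.1136, 0.2558]
eef_rot: [[0.272, -0.962, -0.0], [-0.962, -0.272, -0.0], [-0.0, 0.0, -1.0]]
force: [0.4, 0.8, -0.6]
opening: 0.0401
grasp_force: 0.0
```

```bash
python3 -c "
from dial import *
bar=rect(P,m)[1]; d=P[wl].mean(0)[:2]-bar[0]; print('dial rad',np.radians(174.3)-np.arctan2(d[1],d[0]), 'by bar',np.radians(174.3-90-bar[2]))
o=np.array([.581,-.022]); X=np.array([.995,-.099]);Y=np.array([.099,.995]); a=(P[...,:2]-o)@X*1000; b=(P[...,:2]-o)@Y*1000
for y0 in range(-60,60,8):
  q=(abs(a)<30)&(b>=y0)&(b<y0+8)&(z<.15); print(y0,q.sum(),np.percentile(z[q],[50,90]).round(3) if q.sum() else '',np.median(w['img'][q],0) if q.sum() else '')
"
```

```text
dial bar (np.int64(1446), [array([ 0.5639, -0.1891]), array([0.014 , 0.0524]), np.float64(15.8957)])
white 133 [ 0.55964304 -0.1736022   0.14201638]
dial rad 1.2032422043914595 by bar 1.1938802575219574
-60 0  
-52 0  
-44 439 [0.044 0.048] [129. 120.  99.]
-36 403 [0.05  0.051] [220. 208. 176.]
-28 171 [0.049 0.05 ] [250. 246. 226.]
-20 186 [0.03  0.031] [129. 125. 128.]
-12 194 [0.029 0.031] [129. 126. 127.]
-4 321 [0.023 0.024] [126. 126. 123.]
4 470 [0.026 0.031] [ 18.  43. 104.]
12 388 [0.031 0.041] [ 13.  43. 104.]
20 442 [0.044 0.05 ] [129.5 120.  105. ]
28 145 [0.049 0.051] [231. 221. 189.]
36 20 [0.045 0.046] [245.5 237.  209.5]
44 44 [0.03  0.031] [ 41.   96.5 200. ]
52 40 [0.023 0.023] [184.  184.5 179.5]
```

Both tiles are in their bays, the dial reads 1.20 rad, the tray is home and the clamp is locked. Handing in.

```bash
python3 -c "
from bench import manip
print(manip.finish_job())"
```

```text
the job is handed in; nothing more can be done
None
```

I handed the job in at about 70 s, with both tiles (femur and metatarsal) flat in their bays, the tray home, the clamp locked and the dial three clicks from its stop; a knocked metatarsal tile made me unlock, re-seat it and repeat the push, lock and dial.

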